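Lock the carrier bar on the inclined mixer with its hairpin clip and load the bottle

ROBOT

A 6-joint arm with a two-finger parallel gripper is mounted at the origin on a cart in front of the work surface, level with it; the furniture and walls round the work are solid. World frame = base frame: x ahead of the robot, y to its left, z up, the work surface at z = 0. Lengths are in m, angles in rad, forces in N, time in s.
With the tool pointing down it reaches from about 0.3 to 0.85 m from the base axis. Payload 4.2 kg.
Tool frame: the origin (TCP) lies at the very end of the fingers, on their centre line; the grasp point (between the pads) lies 19 mm behind it; z points along the fingers, y is the line along which they close (so a half turn about z gives the same grasp; the last joint's range is limited). The gripper opens to 91 mm and grips with 3 to 60 N. Pads are 32 mm wide; open, the fingers measure 118 mm over their backs; the gripper's body (76 mm by 178 mm) begins 60 mm behind the grasp point.
Start: joints at [1.132, 0.32, 1.565, -0, 1.257, -0.02], TCP at [0.234, 0.525, 0.214] pointing down, gripper open.
Joint ranges: [-3.11, 3.11], [-0.84, 2.01], [0.21, 2.61], [-1.34, 4.49], [0.05, 2.63], [-2.56, 2.56]. Speed limits (rad/s): [2.57, 2.57, 3.14, 3.14, 3.14, 3.14].

INTERFACE

Orientations are given as a rotation vector (axis times angle).
In Python, from station import robot gives the robot as it stands.
- The arm moves only by the tool jog_arm, never from a script. Its argument "plan" is a list of rows, each an object with "twist": the turn, a rotation vector about the tool's x, y, z scaled (see below), a list of three; "linear": the shift along the tool's x, y, z scaled (see below), a list of three; "claw": the finger opening in mm, from 0 to 91.2. In form: [{"twist": [rx, ry, rz], "linear": [tx, ty, tz], "claw": claw}, ...]. A call has 1 to 12 rows; each row shifts and turns the commanded pose from where the row before left it, along the tool's axes as they then stand; what a row does not reach is not made up. The controller multiplies each number of a shift by 75 mm and each number of a turn by pi rad. A row lasts 1/12 s, in which the tool goes at most 41.7 mm and 7.16 degrees, less where a joint would pass 70% of its speed; a pose out of reach is approached as far as the arm can. A call with a number of a shift or a turn outside -1 to 1 is refused whole. A call with a gripper value outside its range is refused whole. The fingers move at their own pace and stop on an object; the grip force is fixed at half the most. Time passes only in rows, so rows that do not move let the fingers close. It gives the time, the measured TCP pose, the force, the opening and the grip force at its end, in the units of the state.
- robot.sense(): the state, without advancing time (a new reading comes with each control period).
- robot.get_image(name): name is "scene" or "side" or "wrist"; returns a dict with "color" (480x640x3 uint8, red, green, blue), "intrinsics" (3x3 intrinsics, pixels), "R" (3x3) and "t" (3): a world point X has camera coordinates R X + t; the wrist camera has in their place "mount" (4x4, takes a point from camera to tool coordinates, whose origin is the TCP and whose axes are the flange's). Camera axes: x right, y down, z forward; pixel columns grow to the right and rows downward; lengths in m; the calibration is good to about 2 mm. A picture is of the moment at which its call begins: read the wrist's pose just before it. There is no depth.
- robot.close_job(): hands the job in; it is judged then, once.
Trained networks look in the newest picture that a camera, given by its name, has taken for a name from the list of things; names that differ only in an ending like _2 or _b are one class to them, and where a whole thing is asked for, a point or a joint stands for the part that bears it (a point fixed in the world has none). Each returns a list of dicts, best first, with "score" (0 to 1); they miss things now and then, are a little off and sometimes report something else, mostly with a low value. They report only what shows in the picture. A call takes as long as a camera call. They do not tell look-alikes from the thing itself.
- robot.cut_out(camera, thing): "region" (480x640 bool, what is visible of it) and "pixel" ([column, row] in pixels, amid what is visible of it).
The state is a dict: "t": time; "joints": joint angles; "qvel": joint speeds; "tau": joint torques, N m; "position": TCP position; "ee_rot": TCP orientation; "ft_force": force on the tool from outside, world axes, zero at the start; "torque": the same for the moment, N m; "opening": finger opening in m; "grip_force": force on a finger pad.
Only numpy, scipy, OpenCV 4.12 (cv2) and the standard library are available. Lean on these libraries where they do the work, as an engineer would, in place of code of your own. Each camera call takes 0.05 s, during which the arm holds its last target. There are 200 camera calls.

TASK

Get the inclined mixer ready for a run: seat the aluminium carrier bar fully home on the mixer's spindle, then slide the hairpin clip through the cross-drilled spindle end above the bar until its sprung leg has snapped round the shank. Once the bar is locked, stand the small dropper bottle in the bar's pocket that fits it, right down on the pocket floor, and leave the vials where they stand.

Things in the scene. Friction and masses are not known exactly. Their poses are not given: they have to be found in the camera images.
- mixer: white wedge-shaped mixer housing, 132 mm deep (x), 122 mm wide (y), fixed; origin at the centre of its underside, z up. Its front (-x, turned to the robot's right) is 42 mm high, its back 108 mm: the flat top slopes 30 deg. The steel spindle stands square on the slope, leaning 30 deg out of the vertical towards the front.
- spindle (a joint): turn of the spindle about its own axis, rad, -0.3 to 0.3 at the start; a stiff worm gear (3 N m) holds it where it has stopped, it need not be turned.
- spindle_seat (a point): centre of the spindle flange's upper face (flange 56 mm across, 8 mm above the slope), where the bar's underside comes to rest. z points out along the spindle, x along the cross hole (roughly up the slope), y across the slope. Above it: a drive boss 18 mm in x by 27 mm in y, full size to 9 mm up, tapered in y to 13 mm.
- spindle_hole (a point): centre of the cross hole in the round shank (18 mm across), on the spindle axis 29 mm above spindle_seat; same axes. The hole runs right through along x, 8 mm across, countersunk to 12 mm at both mouths; the clip may enter from either. The shank ends 17 mm above it, tapered to 9 mm.
- carrier: the carrier bar: aluminium block 56 mm (x) by 168 mm (y) by 24 mm (z), 0.35 kg, lying flat; origin at the centre of its underside, which is also the middle of its through slot, 21 mm in x by 30 mm in y (it drops over the drive boss, either way round, bar x along spindle x). Seated, its top is 5 mm below the axis of the cross hole. It can be gripped across its 56 mm sides.
- carrier_pocket (a point): centre of the floor of the bar's large round pocket, 56 mm from the slot's middle along bar +y, 4 mm above the underside; z up out of the pocket. Pocket 38 mm across, 20 mm deep.
- carrier_small_pocket (a point): centre of the floor of the bar's small round pocket, at bar y = -54 mm: 26 mm across, 20 mm deep, too small for the bottle; not used here.
- hairpin: hairpin clip of 6 mm steel wire, 103 mm long, 65 g, lying flat on the slide box, its bend hanging free over the box's edge; x points from bend to tips, z up, origin on its underside below hairpin_seat. A straight leg runs along y = 0 to its tip at x = 30 mm, tapered over the last 8 mm; the sprung leg lies on the +y side, with a belly round the seat and a flared end at x = 23, y = 15.5 mm.
- hairpin_seat (a point): point on the axis of the clip's straight leg (3 mm above the clip's underside) that lies at spindle_hole when the clip is home; axes of the clip. The round bend of the clip reaches 73 mm behind this point.
- hairpin_grip (a point): middle of the clip's two rigid straight sides (clip y = 0 and 15 mm, x = -62 to -38 mm), at clip x = -50, y = 7.5 mm, height of the wire's axis: 21 mm wide over the wires (along clip y), a good place to grip. The edge of the slide box lies 17 mm further along clip x.
- hairpin_spring (a joint): opening of the clip's sprung leg, rad: 0 free; 0.005 to 0.03 when it hugs the shank; about 0.09 while its crest rides over the shank (5 mm lift). Over the last 20 mm of travel the clip pushes back with some 3 to 10 N along the leg, then draws itself home.
- slide_box: small white card box, 61 mm (x) by 85 mm (y) by 32 mm high, fixed, on which the clip lies; origin at the centre of its underside.
- sample_bottle: the small clear dropper bottle with a black cap, 35 mm across, 70 mm high, 50 g, standing on the worktop; origin at the centre of its base, z up. Straight-sided to 62 mm up.
- vial_a: bystander: sample vial with a black cap, 23 mm across, 52 mm high, standing loose; origin at the centre of its base.
- vial_b: bystander: sample vial with a white cap, 23 mm across, 52 mm high, standing loose; origin at the centre of its base.
Things that resemble listed ones, but are neither listed nor needed, are in the scene too. Of the things shaped like the hairpin, the steel one is meant. Leave any yellow look-alike of the sample_bottle alone.

How it is judged:
On the way, in this order (a step that is already met when the one before it is completed fails the run):
1. the carrier bar sits fully home on the spindle flange, its slot over the drive boss (distance between carrier and spindle_seat below 0.005 m and z of carrier in the frame of spindle_seat below 0.0025 m and angle between the z axis of carrier and the z axis of spindle_seat, either way round below 0.06 rad and angle between carrier's own z axis and vertical below 0.8 rad), for 0.2 s.
2. with the bar home, the clip's straight leg is through the cross hole and the sprung leg has snapped round the shank (distance between carrier and spindle_seat below 0.005 m and distance between hairpin_seat and spindle_hole below 0.005 m and angle between the x axis of hairpin and the x axis of spindle_hole, either way round below 0.15 rad and angle between the z axis of hairpin and the z axis of spindle_hole, either way round below 0.2 rad and value of joint hairpin_spring below 0.05 rad), for 0.2 s.
At the end, for the whole second after the job is handed in: Bar on the flange (5 mm, raised under 2.5 mm, square within 0.06 rad, pockets up); clip seat within 5 mm of the hole centre, leg along the hole (0.15 rad), flat over the bar (0.2 rad), sprung leg closed below 0.05 rad; bottle base within 5 mm of the large pocket floor, cap up; all at rest (all of step 2 and z of carrier in the frame of spindle_seat below 0.0025 m and angle between the z axis of carrier and the z axis of spindle_seat, either way round below 0.06 rad and angle between carrier's own z axis and vertical below 0.8 rad and distance between sample_bottle and carrier_pocket below 0.005 m and angle between the z axis of sample_bottle and the z axis of carrier, either way round below 0.15 rad and angle between sample_bottle's own z axis and vertical below 0.9 rad and linear speed of each of carrier, hairpin, sample_bottle below 0.02 m/s); the robot touches nothing.
It fails at once if a bystander vial is pushed more than 30 mm or knocked over (distance of any of vial_a, vial_b from where it was at the start of the episode above 0.03 m or angle between any of vial_a, vial_b's own z axis and vertical above 0.5 rad).
It also fails if it takes over 69 s, if anything falls off the work surface, if the arm or the gripper's body presses on something with over 40 N, if the wrist force passes 120 N, or if a joint passes its speed limit or range.

## Working session

There is one attempt and no reset: what is moved stays moved. The work goes in short steps, Python scripts to look and compute and a tool call to move; the robot and the scene stay as the last step left them, time stands still between calls to the robot, and variables do not carry over. Pictures are saved under pics/ and viewed, at most 10 in all, crops included, and the job is handed in when it is done.

Besides the shell and the picture viewer there is one more tool, called after "Emit:" by a JSON object that holds its "name" and its "arguments". jog_arm: Moves the arm, as the interface text tells. Its arguments: {"type":"object","properties":{"plan":{"type":"array","items":{"type":"object","properties":{"twist":{"type":"array","items":{"type":"number"}},"linear":{"type":"array","items":{"type":"number"}},"claw":{"type":"number"}}}}},"required":["plan"]}

```bash
mkdir -p pics; ls; python3 - <<'E'
from station import robot
import cv2,numpy as np
s=robot.sense();print({k:np.round(v,3) for k,v in s.items()})
ims=[]
for c in("scene","side","wrist"):
    d=robot.get_image(c);cv2.imwrite(f"pics/{c}0.png",d["color"][:,:,::-1])
    print(c,np.round(d["intrinsics"],1).tolist(),*(np.round(d[k],3).tolist() for k in("R","t","mount") if k in d))
    for n in("mixer","spindle_seat","carrier","hairpin","slide_box","sample_bottle","vial_a"):
        try:
            for r in robot.cut_out(c,n)[:4]:
                m=r["region"];ys,xs=np.nonzero(m);print(n,round(r["score"],2),np.round(r["pixel"]),xs.min(),xs.max(),ys.min(),ys.max(),m.sum(),d["color"][m].mean(0).round())
        except Exception as e: print(n,e)
E
```

```text
pics
{'t': np.float64(0.0), 'joints': array([ 1.132,  0.32 ,  1.566,  0.   ,  1.257, -0.02 ]), 'qvel': array([ 0.001,  0.001, -0.001, -0.001,  0.001,  0.   ]), 'tau': array([ -0.   , -41.246, -23.197,   0.073,   0.046,  -0.   ]), 'position': array([0.234, 0.525, 0.213]), 'ee_rot': array([-6.530e-01, -3.073e+00,  3.000e-03]), 'ft_force': array([-0.476,  1.619,  0.218]), 'torque': array([ 0.012,  0.054, -0.03 ]), 'grip_force': np.float64(0.0), 'opening': np.float64(0.091)}
scene [[543.8, 0.0, 322.0], [0.0, 543.8, 238.3], [0.0, 0.0, 1.0]] [[0.663, -0.749, -0.007], [-0.289, -0.248, -0.925], [0.691, 0.615, -0.381]] [-0.381, 0.266, 1.045]
mixer 0.66 [295. 250.] 264 327 220 278 2588 [161. 150. 133.]
spindle_seat 0.88 [298. 238.] 287 306 229 249 297 [132. 124. 115.]
carrier 0.79 [223. 243.] 194 252 238 254 867 [166. 148. 136.]
hairpin 0.87 [424. 366.] 403 445 364 372 293 [ 78.  89. 132.]
hairpin 0.53 [408. 316.] 390 429 311 326 250 [150. 140. 129.]
slide_box 0.93 [421. 324.] 397 444 306 339 998 [160. 151. 137.]
sample_bottle 0.69 [366. 295.] 357 371 281 310 341 [130. 121. 111.]
sample_bottle
[... 829 characters left out ...]
120. 117. 108.]
slide_box 0.81 [356. 359.] 332 376 338 373 1348 [183. 181. 164.]
slide_box 0.68 [336. 346.] 311 363 344 353 332 [174. 171. 156.]
sample_bottle 0.87 [290. 300.] 281 297 283 314 444 [175. 143.  47.]
sample_bottle 0.81 [325. 297.] 320 335 282 313 417 [117. 114. 105.]
vial_a 0.71 [436. 299.] 431 441 291 313 212 [182. 174. 153.]
vial_a 0.61 [405. 296.] 399 410 283 306 221 [118. 111.  98.]
vial_a 0.59 [319. 206.] 306 328 195 215 366 [151. 146. 134.]
vial_a 0.32 [268. 179.] 243 304 168 193 932 [180. 168. 153.]
wrist [[427.6, 0.0, 325.9], [0.0, 427.6, 238.7], [0.0, 0.0, 1.0]] [[0.001, -0.97, -0.245, 0.068], [1.0, 0.001, 0.001, -0.0], [-0.0, -0.245, 0.97, -0.17], [0.0, 0.0, 0.0, 1.0]]
```

```bash
python3 - <<'E'
import cv2,numpy as np
a=cv2.imread("pics/scene0.png")[200:400,170:470];b=cv2.imread("pics/side0.png")[150:450,220:470]
cv2.imwrite("pics/sceneL.png",cv2.resize(a,None,fx=2.66,fy=2.66,interpolation=2));cv2.imwrite("pics/sideL.png",cv2.resize(b,None,fx=2,fy=2,interpolation=2))
E
```

```text
(no output)
```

View pics/sceneL.png

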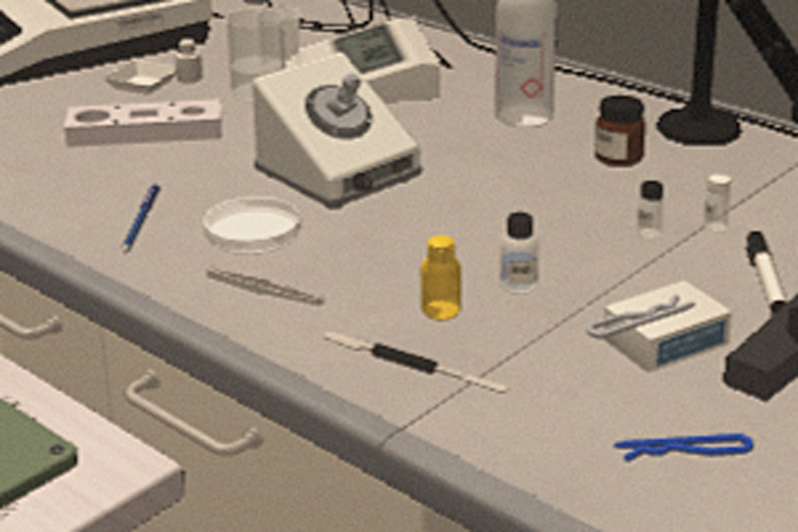

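View pics/sideL.png

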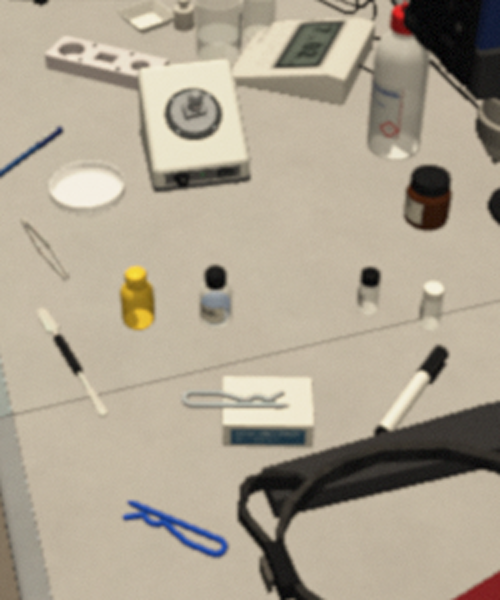

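Scene view (full-res px): carrier bar at (223,243) with the large pocket at its left end, mixer (295,250), steel clip on the box (408,316), clear bottle (366,295). The yellow bottle (336,303) and the blue clip (424,366) are decoys. The side view agrees, except that the network confuses some classes there.

```bash
cat > h.py <<'E'
import numpy as np,cv2
from scipy.spatial.transform import Rotation as Ro
from station import robot
def cam(c):
    """returns image, K, R, t (world->cam)"""
    s=robot.sense();d=robot.get_image(c)
    if c!="wrist": return d["color"],d["intrinsics"],np.array(d["R"]),np.array(d["t"])
    T=np.eye(4);T[:3,:3]=Ro.from_rotvec(s["ee_rot"]).as_matrix();T[:3,3]=s["position"]
    M=np.linalg.inv(T@np.array(d["mount"]));return d["color"],d["intrinsics"],M[:3,:3],M[:3,3]
def ray(px,K,R,t):
    return -R.T@t,R.T@np.linalg.solve(K,[px[0],px[1],1.])
def plane(px,C,p0,n=(0,0,1)):
    o,d=ray(px,*C);n=np.array(n);return o+d*(n@(np.array(p0)-o))/(n@d)
def zpl(px,C,z): return plane(px,C,(0,0,z))
def proj(X,C):
    K,R,t=C;x=np.atleast_2d(X)@R.T+t;x=x@K.T;return x[:,:2]/x[:,2:]
def tri(p1,C1,p2,C2):
    A=[];b=[]
    for p,C in((p1,C1),(p2,C2)):
        o,d=ray(p,*C);d/=np.linalg.norm(d);P=np.eye(3)-np.outer(d,d);A.append(P);b.append(P@o)
    return np.linalg.lstsq(np.vstack(A),np.hstack(b),rcond=None)[0]
E
python3 - <<'E'
from h import *
_,*A=cam("scene");_,*B=cam("side")
for n,p,q in(("spindle",(298,238),(318,205)),("bar",(223,243),(269,179)),("clip",(408,316),(336,346)),("box",(421,324),(356,359)),("bottle",(366,295),(325,297)),("yellow",(336,303),(290,300)),("vw",(441,277),(436,299)),("vb",(411,280),(405,296))):
    print(n,tri(p,A,q,B).round(3))
f=lambda x,y:(170+x/2.66,200+y/2.66);g=lambda x,y:(220+x/2,150+y/2)
print("big pocket",zpl(f(92,116),A,.024),zpl(g(70,48),B,.024),"small",zpl(f(193,110),A,.024),"slot",zpl(f(143,113),A,.024),zpl(g(107,57),B,.024))
print("mixer",zpl(f(335,203),A,0),zpl(f(257,165),A,0),zpl(f(420,170),A,0),zpl(g(157,190),B,0),zpl(g(248,180),B,0))
print("clip bend/tip",zpl(f(592,330),A,.035),zpl(f(690,303),A,.035),zpl(g(184,398),B,.035),zpl(g(287,405),B,.035))
E
```

```text
spindle [0.576 0.085 0.084]
bar [0.504 0.322 0.03 ]
clip [ 0.489 -0.323  0.041]
box [ 0.525 -0.337  0.009]
bottle [ 0.509 -0.193  0.041]
yellow [ 0.439 -0.165  0.034]
vw [ 0.731 -0.26   0.028]
vb [ 0.682 -0.209  0.014]
big pocket [0.47371193 0.36883247 0.024     ] [0.47364332 0.37276278 0.024     ] small [0.55743855 0.29744191 0.024     ] slot [0.51575307 0.33287278 0.024     ] [0.51835163 0.33223759 0.024     ]
mixer [0.52822649 0.05115469 0.        ] [0.53919076 0.17612657 0.        ] [ 6.41939177e-01  3.77142086e-02 -1.11022302e-16] [0.51384542 0.04775989 0.        ] [0.62620837 0.03246479 0.        ]
clip bend/tip [ 0.44850562 -0.3112361   0.035     ] [ 0.53591945 -0.34787625  0.035     ] [ 0.44516269 -0.31192049  0.035     ] [ 0.53510672 -0.34935615  0.035     ]
```

```bash
cat >> h.py <<'E'
def frame(zdir,ydir):
    z=np.array(zdir,float);z/=np.linalg.norm(z);y=np.array(ydir,float);y-=z*(y@z);y/=np.linalg.norm(y);return np.column_stack([np.cross(y,z),y,z])
def plan(p,R,claw,start=None,maxl=.54,minn=1):
    s=robot.sense();p0,R0=(s["position"],Ro.from_rotvec(s["ee_rot"]).as_matrix()) if start is None else start
    rv=Ro.from_matrix(R0.T@R).as_rotvec();d=np.array(p)-p0
    n=max(minn,int(np.ceil(max(np.linalg.norm(d)/.075/maxl,np.linalg.norm(rv)/np.pi/.0395))))
    print(n,"rows: twist",(rv/n/np.pi).round(4).tolist(),"dist",np.linalg.norm(d).round(4));
    for i in range(n):
        Ri=R0@Ro.from_rotvec(rv*i/n).as_matrix();print(' {"twist":%s,"linear":%s,"claw":%s},'%((rv/n/np.pi).round(4).tolist(),(Ri.T@d/n/.075).round(3).tolist(),claw))
    return np.array(p),R
E
python3 - <<'E'
from h import *
a=np.deg2rad(49.5);plan([.50,.345,.2],frame([0,0,-1],[np.cos(a),np.sin(a),0]),91)
E
```

```text
8 rows: twist [0.0, -0.0, 0.0115] dist 0.3218
 {"twist":[0.0, -0.0, 0.0115],"linear":[-0.527, -0.094, 0.023],"claw":91},
 {"twist":[0.0, -0.0, 0.0115],"linear":[-0.531, -0.075, 0.023],"claw":91},
 {"twist":[0.0, -0.0, 0.0115],"linear":[-0.533, -0.056, 0.023],"claw":91},
 {"twist":[0.0, -0.0, 0.0115],"linear":[-0.535, -0.037, 0.023],"claw":91},
 {"twist":[0.0, -0.0, 0.0115],"linear":[-0.536, -0.017, 0.023],"claw":91},
 {"twist":[0.0, -0.0, 0.0115],"linear":[-0.536, 0.002, 0.023],"claw":91},
 {"twist":[0.0, -0.0, 0.0115],"linear":[-0.535, 0.021, 0.023],"claw":91},
 {"twist":[0.0, -0.0, 0.0115],"linear":[-0.534, 0.04, 0.023],"claw":91},
```

Emit:
{"name": "jog_arm", "arguments": {"plan": [{"twist": [0, 0, 0.0115], "linear": [-0.527, -0.094, 0.023], "claw": 91}, {"twist": [0, 0, 0.0115], "linear": [-0.531, -0.075, 0.023], "claw": 91}, {"twist": [0, 0, 0.0115], "linear": [-0.533, -0.056, 0.023], "claw": 91}, {"twist": [0, 0, 0.0115], "linear": [-0.535, -0.037, 0.023], "claw": 91}, {"twist": [0, 0, 0.0115], "linear": [-0.536, -0.017, 0.023], "claw": 91}, {"twist": [0, 0, 0.0115], "linear": [-0.536, 0.002, 0.023], "claw": 91}, {"twist": [0, 0, 0.0115], "linear": [-0.535, 0.021, 0.023], "claw": 91}, {"twist": [0, 0, 0.0115], "linear": [-0.534, 0.04, 0.023], "claw": 91}, {"twist": [0, 0, 0], "linear": [0, 0, 0], "claw": 91}, {"twist": [0, 0, 0], "linear": [0, 0, 0], "claw": 91}]}}

```text
t: 2.13
position: [0.5013, 0.3435, 0.1997]
ee_rot: [-1.094, -2.944, 0.0]
ft_force: [-0.9, 0.9, -0.6]
opening: 0.0914
grip_force: 0.0
```

```bash
cat > look.py <<'E'
from h import *
import sys,pickle
I,*C=cam("wrist");n=sys.argv[1];cv2.imwrite(f"pics/{n}.png",I[:,:,::-1]);s=robot.sense()
print(s["t"],s["position"].round(4),Ro.from_rotvec(s["ee_rot"]).as_matrix().round(3).tolist())
R={}
for k in sys.argv[2:]:
    R[k]=robot.cut_out("wrist",k)
    for r in R[k][:3]:
        m=r["region"];ys,xs=np.nonzero(m);print(k,round(r["score"],2),np.round(r["pixel"]),xs.min(),xs.max(),ys.min(),ys.max(),m.sum())
pickle.dump((I,C,R),open(f"pics/{n}.pkl","wb"))
E
python3 look.py w1 carrier mixer spindle_seat
```

```text
2.1833 [0.5001 0.3445 0.1999] [[-0.759, 0.651, -0.001], [0.651, 0.759, 0.0], [0.001, -0.001, -1.0]]
carrier 0.6 [332. 214.] 297 368 131 311 11525
mixer 0.6 [208. 394.] 182 243 363 410 1659
spindle_seat 0.6 [331. 212.] 297 368 130 312 11587
```

View pics/w1.png

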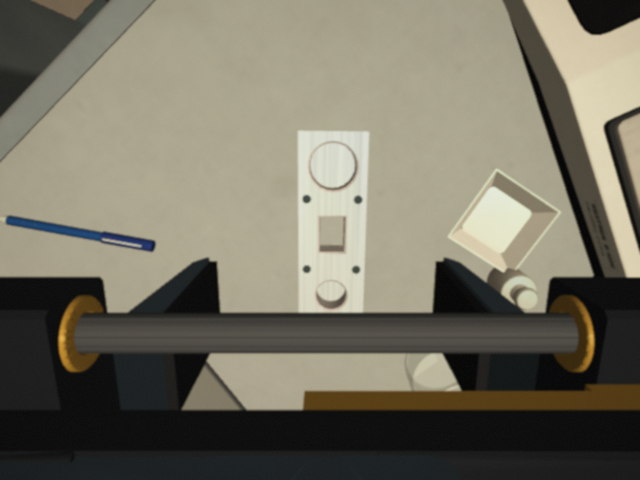

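The wrist picture shows the bar at columns 297–369 with its far end at row 130, the slot near (332,233) and the large pocket near (333,165). There is free space on both long sides.

```bash
python3 - <<'E'
from h import *
import pickle
I,C,R=pickle.load(open("pics/w1.pkl","rb"))
m=R["carrier"][0]["region"]
L=[];Rr=[]
for r in range(140,270,5):
    xs=np.nonzero(m[r])[0];L.append(zpl((xs.min()-.5,r),C,.024));Rr.append(zpl((xs.max()+.5,r),C,.024))
L=np.array(L);Rr=np.array(Rr)
for E in(L,Rr):
    d=np.polyfit(E[:,0],E[:,1],1);print("edge angle",np.rad2deg(np.arctan(d[0])))
w=np.linalg.norm(L-Rr,axis=1);print("width",w.round(4)[::6])
mid=(L+Rr)/2;print(np.rad2deg(np.arctan(np.polyfit(mid[:,0],mid[:,1],1)[0])))
top=[np.nonzero(m[:,c])[0].min()-.5 for c in range(315,350)];e=zpl((332,np.median(top)),C,.024)
s=zpl((332,233.5),C,.024);p=zpl((332.5,165),C,.024)
print("end",e,"slot",s,"pocket",p,np.linalg.norm(e-s),np.linalg.norm(p-s),np.rad2deg(np.arctan2(*(p-s)[1::-1])))
g=I.mean(2)
print(I[233,305:360].mean(1).round().astype(int).tolist());print(I[205:262,332].mean(1).round().astype(int).tolist())
E
```

```text
edge angle -41.63674451004728
edge angle -41.43436292403781
width [0.0552 0.0561 0.0555 0.0556 0.0557]
-41.53633933375012
end [0.45274122 0.39165525 0.024     ] slot [0.51587082 0.33772193 0.024     ] pocket [0.47332987 0.3745915  0.024     ] 0.08303102436998192 0.05629474450879938 139.08504225157546
[215, 216, 214, 215, 215, 215, 215, 213, 213, 215, 214, 209, 202, 189, 171, 162, 164, 166, 168, 165, 166, 165, 166, 166, 166, 166, 166, 167, 166, 165, 167, 166, 165, 167, 164, 164, 164, 155, 136, 136, 161, 187, 205, 209, 212, 211, 209, 208, 206, 207, 207, 207, 205, 206, 211]
[209, 211, 210, 210, 211, 209, 210, 210, 210, 207, 196, 178, 167, 165, 165, 166, 166, 166, 166, 166, 165, 166, 167, 166, 167, 167, 165, 167, 167, 165, 166, 166, 166, 166, 166, 166, 166, 166, 165, 155, 127, 105, 100, 100, 101, 108, 137, 172, 190, 202, 208, 208, 207, 209, 209, 207, 208]
```

```bash
python3 - <<'E'
from h import *
a=np.deg2rad(84);u=np.array([np.cos(a),np.sin(a),0]);sz=-.5*u+.866*np.array([0,0,1]);sx=.866*u+.5*np.array([0,0,1])
plan(np.array([.583,.105,.08])+.16*sz,frame(-sz,sx),91)
E
```

```text
9 rows: twist [-0.0179, 0.0056, -0.0208] dist 0.3297
 {"twist":[-0.0179, 0.0056, -0.0208],"linear":[-0.393, -0.288, -0.027],"claw":91},
 {"twist":[-0.0179, 0.0056, -0.0208],"linear":[-0.373, -0.311, -0.051],"claw":91},
 {"twist":[-0.0179, 0.0056, -0.0208],"linear":[-0.351, -0.331, -0.075],"claw":91},
 {"twist":[-0.0179, 0.0056, -0.0208],"linear":[-0.327, -0.348, -0.1],"claw":91},
 {"twist":[-0.0179, 0.0056, -0.0208],"linear":[-0.302, -0.363, -0.126],"claw":91},
 {"twist":[-0.0179, 0.0056, -0.0208],"linear":[-0.276, -0.374, -0.152],"claw":91},
 {"twist":[-0.0179, 0.0056, -0.0208],"linear":[-0.248, -0.381, -0.178],"claw":91},
 {"twist":[-0.0179, 0.0056, -0.0208],"linear":[-0.22, -0.386, -0.203],"claw":91},
 {"twist":[-0.0179, 0.0056, -0.0208],"linear":[-0.191, -0.387, -0.229],"claw":91},
```

Emit:
{"name": "jog_arm", "arguments": {"plan": [{"twist": [-0.0179, 0.0056, -0.0208], "linear": [-0.393, -0.288, -0.027], "claw": 91}, {"twist": [-0.0179, 0.0056, -0.0208], "linear": [-0.373, -0.311, -0.051], "claw": 91}, {"twist": [-0.0179, 0.0056, -0.0208], "linear": [-0.351, -0.331, -0.075], "claw": 91}, {"twist": [-0.0179, 0.0056, -0.0208], "linear": [-0.327, -0.348, -0.1], "claw": 91}, {"twist": [-0.0179, 0.0056, -0.0208], "linear": [-0.302, -0.363, -0.126], "claw": 91}, {"twist": [-0.0179, 0.0056, -0.0208], "linear": [-0.276, -0.374, -0.152], "claw": 91}, {"twist": [-0.0179, 0.0056, -0.0208], "linear": [-0.248, -0.381, -0.178], "claw": 91}, {"twist": [-0.0179, 0.0056, -0.0208], "linear": [-0.22, -0.386, -0.203], "claw": 91}, {"twist": [-0.0179, 0.0056, -0.0208], "linear": [-0.191, -0.387, -0.229], "claw": 91}, {"twist": [0, 0, 0], "linear": [0, 0, 0], "claw": 91}, {"twist": [0, 0, 0], "linear": [0, 0, 0], "claw": 91}]}}

```text
t: 3.25
position: [0.5701, 0.0345, 0.2194]
ee_rot: [0.202, 3.015, 0.775]
ft_force: [0.5, 1.2, -0.3]
opening: 0.091
grip_force: 0.0
```

```bash
python3 look.py w2 mixer spindle_seat
```

```text
3.3 [0.5696 0.0364 0.2197] [[-0.992, 0.117, 0.052], [0.128, 0.868, 0.479], [0.011, 0.482, -0.876]]
mixer 0.76 [293. 204.] 183 393 135 287 28652
spindle_seat 0.63 [298. 218.] 263 334 182 254 4064
```

View pics/w2.png

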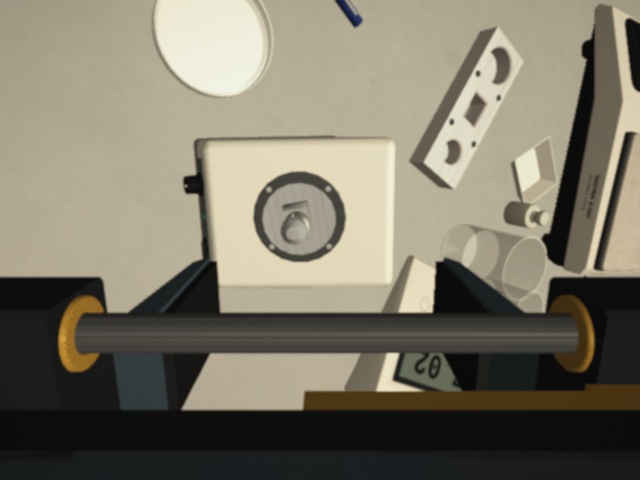

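The picture shows the mixer's slope at columns 205–394 and rows 138–286. The flange is centred near (298,217), with the shank leaning slightly towards the camera at (296,228).

```bash
python3 - <<'E'
from h import *
import pickle
I,C,R=pickle.load(open("pics/w2.pkl","rb"))
c=cv2.resize(I[168:268,248:348,::-1],None,fx=6,fy=6,interpolation=cv2.INTER_CUBIC);cv2.imwrite("pics/w2c.png",c)
g=cv2.cvtColor(I,cv2.COLOR_RGB2GRAY).astype(int)
for c in(240,290,350): print(c,"top",g[128:148,c].tolist(),"bot",g[276:294,c].tolist())
for r in(165,210,260): print(r,"L",g[r,196:214].tolist(),"R",g[r,384:402].tolist())
m=R["spindle_seat"][0]["region"].astype(np.uint8);k=cv2.findContours(m,0,1)[0];k=max(k,key=len);print(cv2.fitEllipse(k))
E
```

```text
240 top [176, 176, 177, 176, 176, 176, 176, 176, 163, 127, 103, 116, 143, 168, 184, 191, 197, 203, 208, 213] bot [214, 213, 213, 214, 213, 212, 210, 206, 199, 188, 176, 168, 169, 175, 176, 177, 177, 178]
290 top [176, 175, 175, 175, 175, 176, 175, 161, 128, 101, 111, 137, 165, 182, 192, 196, 202, 209, 214, 216] bot [215, 214, 214, 214, 214, 212, 210, 205, 197, 186, 175, 166, 169, 175, 176, 176, 176, 176]
350 top [175, 174, 175, 174, 174, 176, 177, 173, 157, 135, 140, 161, 181, 192, 197, 202, 209, 215, 215, 218] bot [215, 215, 215, 216, 215, 213, 209, 202, 194, 184, 179, 178, 178, 176, 177, 177, 177, 178]
165 L [81, 53, 45, 46, 45, 60, 83, 107, 125, 141, 159, 175, 186, 198, 207, 213, 216, 215] R [220, 220, 224, 227, 231, 236, 238, 238, 236, 230, 212, 189, 179, 179, 180, 180, 180, 180]
210 L [176, 177, 165, 127, 78, 50, 46, 45, 49, 65, 88, 107, 122, 139, 158, 175, 189, 201] R [217, 223, 226, 231, 235, 237, 237, 234, 229, 213, 191, 179, 177, 176, 176, 176, 176, 177]
260 L [143, 126, 111, 93, 74, 57, 46, 34, 30, 38, 43, 51, 56, 59, 75, 92, 105, 117] R [220, 225, 229, 232, 235, 235, 234, 228, 212, 189, 179, 179, 178, 177, 175, 176, 174, 176]
((298.1616516113281, 218.11122131347656), (70.42982482910156, 71.6837158203125), 136.8324432373047)
```

View pics/w2c.png

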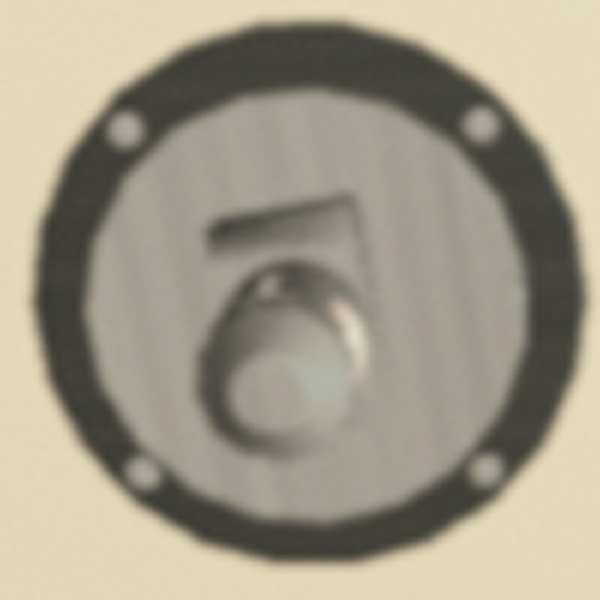

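In the crop the flange disc is centred at about (306,305), which is full-image (299,218.8). The far boss edge runs from (208,228) to (350,193), so the spindle is turned roughly 14° relative to the image columns.

```bash
cat > sp.py <<'E'
from h import *
import pickle
I,C,R=pickle.load(open("pics/w2.pkl","rb"))
k=lambda x,y:(248+(x+.5)/6-.5,168+(y+.5)/6-.5)
def axes(phi):
    u=np.array([np.cos(phi),np.sin(phi),0]);z=np.array([0,0,1.]);return .866025*u+.5*z,-.5*u+.866025*z
phi=np.deg2rad(84)
for _ in range(5):
    sx0,sz=axes(phi);seat=zpl((299,218.8),C,.0819)
    sl=seat-.008*sz
    es=[]
    for a,b in(((240,285.2),(350,284.0)),((240,140),(350,137.5))):
        d=plane(b,C,sl,sz)-plane(a,C,sl,sz);es.append(np.arctan2(d[1],d[0]))
    phi=np.mean(es)
sx0,sz=axes(phi)
if __name__=="__main__":
    print("phi",np.rad2deg(es),np.rad2deg(phi),"seat",seat.round(4),"sz",sz.round(3))
    for a,b in((208,228),(350,193)),((352,195),(375,290)):
        A=plane(k(*a),C,seat+.009*sz,sz);B=plane(k(*b),C,seat+.009*sz,sz);d=B-A;sy0=np.cross(sz,sx0)
        print("boss edge",np.linalg.norm(d).round(4),"dir deg in (x,y)",np.rad2deg(np.arctan2(d@sy0,d@sx0)),[( (P-seat)@sx0*1e3,(P-seat)@sy0*1e3) for P in(A,B)])
    for n,c in(("L",(207,210)),("R",(392.5,210)),("T",(290,138.5)),("B",(290,284.8))):
        P=plane(c,C,sl,sz)-sl;print(n,(P@sx0*1e3).round(1),(P@sy0*1e3).round(1))
    th=np.deg2rad(0)
    print("shank top proj",proj([seat+.046*sz],C),"obs",k(265,390),"flange R px",[np.linalg.norm(proj([seat+.028*sx0],C)-proj([seat],C))])
    for c in("scene","side"):
        _,*D=cam(c);print(c,"seat",proj([seat],D).round(1),"top",proj([seat+.046*sz],D).round(1))
E
python3 sp.py
```

```text
phi [83.45707993 83.67590069] 83.5664903142024 seat [0.5717 0.0866 0.0819] sz [-0.056 -0.497  0.866]
boss edge 0.0178 dir deg in (x,y) 12.884512001819864 [(np.float64(-11.035923660590893), np.float64(11.806768112638116)), (np.float64(6.321462863586412), np.float64(15.777202513050394))]
boss edge 0.012 dir deg in (x,y) -78.27685228591197 [(np.float64(6.555100439281463), np.float64(15.52986912300869)), (np.float64(8.983556309682942), np.float64(3.8271108347423928))]
L -71.6 6.5
R 71.2 4.1
T -5.2 58.9
B -9.9 -55.5
shank top proj [[293.22047157 232.93388693]] obs (291.75, 232.58333333333331) flange R px [np.float64(37.179386911260465)]
scene seat [[296.9 239.7]] top [[302.1 228.1]]
side seat [[316.  204.7]] top [[317.3 196.1]]
```

```bash
python3 - <<'E'
from h import *
a=np.deg2rad(48.7);F=frame([0,0,-1],[np.cos(a),np.sin(a),0])
q=plan([.516,.337,.16],F,91)
E
```

```text
8 rows: twist [0.0193, -0.0063, 0.0231] dist 0.3092
 {"twist":[0.0193, -0.0063, 0.0231],"linear":[0.149, 0.374, 0.322],"claw":91},
 {"twist":[0.0193, -0.0063, 0.0231],"linear":[0.182, 0.381, 0.296],"claw":91},
 {"twist":[0.0193, -0.0063, 0.0231],"linear":[0.216, 0.383, 0.268],"claw":91},
 {"twist":[0.0193, -0.0063, 0.0231],"linear":[0.248, 0.382, 0.241],"claw":91},
 {"twist":[0.0193, -0.0063, 0.0231],"linear":[0.281, 0.376, 0.212],"claw":91},
 {"twist":[0.0193, -0.0063, 0.0231],"linear":[0.312, 0.367, 0.184],"claw":91},
 {"twist":[0.0193, -0.0063, 0.0231],"linear":[0.341, 0.353, 0.156],"claw":91},
 {"twist":[0.0193, -0.0063, 0.0231],"linear":[0.369, 0.336, 0.128],"claw":91},
```

Emit:
{"name": "jog_arm", "arguments": {"plan": [{"twist": [0.0193, -0.0063, 0.0231], "linear": [0.149, 0.374, 0.322], "claw": 91}, {"twist": [0.0193, -0.0063, 0.0231], "linear": [0.182, 0.381, 0.296], "claw": 91}, {"twist": [0.0193, -0.0063, 0.0231], "linear": [0.216, 0.383, 0.268], "claw": 91}, {"twist": [0.0193, -0.0063, 0.0231], "linear": [0.248, 0.382, 0.241], "claw": 91}, {"twist": [0.0193, -0.0063, 0.0231], "linear": [0.281, 0.376, 0.212], "claw": 91}, {"twist": [0.0193, -0.0063, 0.0231], "linear": [0.312, 0.367, 0.184], "claw": 91}, {"twist": [0.0193, -0.0063, 0.0231], "linear": [0.341, 0.353, 0.156], "claw": 91}, {"twist": [0.0193, -0.0063, 0.0231], "linear": [0.369, 0.336, 0.128], "claw": 91}, {"twist": [0, 0, 0], "linear": [0, 0, 0], "claw": 91}, {"twist": [0, 0, 0], "linear": [0, 0, 0], "claw": 91}, {"twist": [0, 0, 0], "linear": [0, 0, 0], "claw": 91}]}}

```text
t: 4.42
position: [0.516, 0.3093, 0.1682]
ee_rot: [-1.028, -2.963, -0.065]
ft_force: [0.4, -0.0, -0.4]
opening: 0.0911
grip_force: 0.0
```

```bash
python3 - <<'E'
from h import *
s=robot.sense();print(s["position"].round(4),Ro.from_rotvec(s["ee_rot"]).as_matrix().round(4).tolist())
a=np.deg2rad(48.7);F=frame([0,0,-1],[np.cos(a),np.sin(a),0])
q=plan([.516,.337,.005],F,91)
E
```

```text
[0.516  0.3093 0.1682] [[-0.7854, 0.6189, 0.0095], [0.6187, 0.7846, 0.0408], [0.0178, 0.0379, -0.9991]]
5 rows: twist [0.0024, -0.0012, 0.0034] dist 0.1656
 {"twist":[0.0024, -0.0012, 0.0034],"linear":[0.038, 0.041, 0.438],"claw":91},
 {"twist":[0.0024, -0.0012, 0.0034],"linear":[0.04, 0.044, 0.437],"claw":91},
 {"twist":[0.0024, -0.0012, 0.0034],"linear":[0.042, 0.047, 0.437],"claw":91},
 {"twist":[0.0024, -0.0012, 0.0034],"linear":[0.044, 0.05, 0.436],"claw":91},
 {"twist":[0.0024, -0.0012, 0.0034],"linear":[0.047, 0.053, 0.436],"claw":91},
```

Emit:
{"name": "jog_arm", "arguments": {"plan": [{"twist": [0.006, -0.003, 0.0085], "linear": [0.105, 0.117, 0], "claw": 91}, {"twist": [0.006, -0.003, 0.0085], "linear": [0.105, 0.117, 0], "claw": 91}, {"twist": [0, 0, 0], "linear": [0, 0, 0.45], "claw": 91}, {"twist": [0, 0, 0], "linear": [0, 0, 0.45], "claw": 91}, {"twist": [0, 0, 0], "linear": [0, 0, 0.45], "claw": 91}, {"twist": [0, 0, 0], "linear": [0, 0, 0.45], "claw": 91}, {"twist": [0, 0, 0], "linear": [0, 0, 0], "claw": 91}, {"twist": [0, 0, 0], "linear": [0, 0, 0], "claw": 91}]}}

```text
t: 5.08
position: [0.5156, 0.3298, 0.0334]
ee_rot: [-1.116, -2.935, 0.004]
ft_force: [0.4, -1.0, 0.3]
opening: 0.0911
grip_force: 0.0
```

```bash
python3 - <<'E'
from h import *
s=robot.sense();print(s["position"].round(4),Ro.from_rotvec(s["ee_rot"]).as_matrix().round(4).tolist())
a=np.deg2rad(48.7);F=frame([0,0,-1],[np.cos(a),np.sin(a),0])
q=plan([.516,.337,.005],F,91)
E
```

```text
[0.5156 0.3298 0.0334] [[-0.7475, 0.6643, -0.0028], [0.6643, 0.7475, -0.0016], [0.0011, -0.003, -1.0]]
1 rows: twist [-0.001, -0.0003, -0.0018] dist 0.0293
 {"twist":[-0.001, -0.0003, -0.0018],"linear":[0.059, 0.077, 0.379],"claw":91},
```

Emit:
{"name": "jog_arm", "arguments": {"plan": [{"twist": [-0.001, 0, -0.0018], "linear": [0.059, 0.077, 0.15], "claw": 91}, {"twist": [0, 0, 0], "linear": [0, 0, 0.22], "claw": 91}, {"twist": [0, 0, 0], "linear": [0, 0, 0], "claw": 30}, {"twist": [0, 0, 0], "linear": [0, 0, 0], "claw": 30}, {"twist": [0, 0, 0], "linear": [0, 0, 0], "claw": 30}, {"twist": [0, 0, 0], "linear": [0, 0, 0], "claw": 30}, {"twist": [0, 0, 0], "linear": [0, 0, 0], "claw": 30}, {"twist": [0, 0, 0], "linear": [0, 0, 0], "claw": 30}]}}

```text
t: 5.75
position: [0.5161, 0.3383, 0.0071]
ee_rot: [1.105, 2.94, 0.002]
ft_force: [-1.4, -2.2, 7.4]
opening: 0.0557
grip_force: 30.0
```

```bash
python3 look.py w3 carrier; python3 - <<'E'
from sp import *
I3,C3,R3=pickle.load(open("pics/w3.pkl","rb"))
s=robot.sense();T=Ro.from_rotvec(s["ee_rot"]).as_matrix();p=s["position"]
m=R3["carrier"][0]["region"];cv2.imwrite("pics/w3c.png",cv2.resize(I3[60:300,200:460,::-1],None,fx=2,fy=2))
for r in range(60,260,20):
    xs=np.nonzero(m[r])[0]
    if len(xs)>30:
        a=T.T@(zpl((xs.min()-.5,r),C3,.024)-p);b=T.T@(zpl((xs.max()+.5,r),C3,.024)-p);print(r,xs.min(),xs.max(),(a*1e3).round(1),(b*1e3).round(1))
ys=np.nonzero(m[:,325])[0];print("end row",ys.min(),(T.T@(zpl((325,ys.min()-.5),C3,.024)-p)*1e3).round(1))
L=plan([.516,.338,.2],T,30)
th=np.deg2rad(12.3);sx=np.cos(th)*sx0+np.sin(th)*np.cross(sz,sx0)
plan(seat+.14*sz,frame(-sz,sx),30,start=L)
E
```

```text
5.8 [0.5161 0.3383 0.0071] [[-0.753, 0.659, 0.001], [0.659, 0.753, 0.001], [-0.0, 0.002, -1.0]]
carrier 0.59 [322. 206.] 244 407 86 390 38587
100 245 407 [ 78.1 -27.8 -17. ] [ 78.2  27.9 -16.9]
120 245 406 [ 71.5 -28.1 -17. ] [ 71.6  27.9 -16.9]
140 246 405 [ 64.8 -28.  -17. ] [ 64.9  27.8 -16.9]
160 247 404 [ 57.9 -28.  -17. ] [ 58.   27.8 -16.9]
180 248 403 [ 50.9 -28.  -17. ] [ 50.9  27.8 -16.9]
200 249 402 [ 43.7 -27.9 -17. ] [ 43.7  27.7 -16.9]
220 250 401 [ 36.3 -27.9 -17. ] [ 36.3  27.7 -16.9]
240 251 400 [ 28.8 -27.8 -17. ] [ 28.8  27.7 -16.9]
end row 86 [ 82.8  -0.3 -16.9]
5 rows: twist [0.0, 0.0, 0.0] dist 0.1929
 {"twist":[0.0, 0.0, 0.0],"linear":[-0.0, 0.0, -0.515],"claw":30},
 {"twist":[0.0, 0.0, 0.0],"linear":[-0.0, 0.0, -0.515],"claw":30},
 {"twist":[0.0, 0.0, 0.0],"linear":[-0.0, 0.0, -0.515],"claw":30},
 {"twist":[0.0, 0.0, 0.0],"linear":[-0.0, 0.0, -0.515],"claw":30},
 {"twist":[0.0, 0.0, 0.0],"linear":[-0.0, 0.0, -0.515],"claw":30},
9 rows: twist [-0.0186, 0.0037, -0.0284] dist 0.3245
 {"twist":[-0.0186, 0.0037, -0.0284],"linear":[-0.366, -0.311, -0.005],"claw":30},
 {"twist":[-0.0186, 0.0037, -0.0284],"linear":[-0.337, -0.342, -0.028],"claw":30},
 {"twist":[-0.0186, 0.0037, -0.0284],"linear":[-0.305, -0.368, -0.053],"claw":30},
 {"twist":[-0.0186, 0.0037, -0.0284],"linear":[-0.27, -0.39, -0.078],"claw":30},
 {"twist":[-0.0186, 0.0037, -0.0284],"linear":[-0.234, -0.407, -0.105],"claw":30},
 {"twist":[-0.0186, 0.0037, -0.0284],"linear":[-0.196, -0.419, -0.131],"claw":30},
 {"twist":[-0.0186, 0.0037, -0.0284],"linear":[-0.156, -0.426, -0.158],"claw":30},
 {"twist":[-0.0186, 0.0037, -0.0284],"linear":[-0.116, -0.428, -0.185],"claw":30},
 {"twist":[-0.0186, 0.0037, -0.0284],"linear":[-0.076, -0.425, -0.211],"claw":30},
```

View pics/w3c.png

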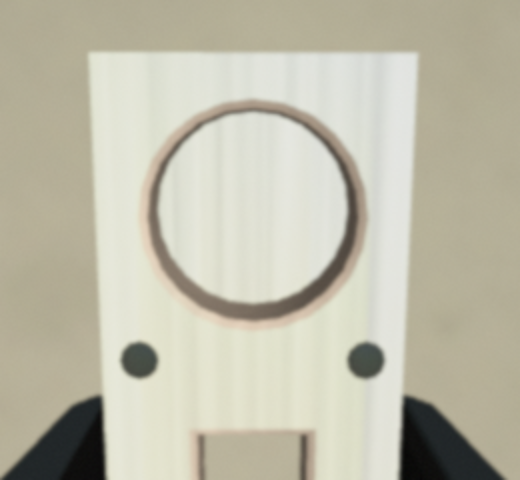

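The crop shows the bar held square and centred (edges at −27.9/+27.8 mm), with its pocket and slot clear. I'll lift it and carry it to above the spindle.

Emit:
{"name": "jog_arm", "arguments": {"plan": [{"twist": [0, 0, 0], "linear": [0, 0, -0.25], "claw": 30}, {"twist": [0, 0, 0], "linear": [0, 0, -0.515], "claw": 30}, {"twist": [0, 0, 0], "linear": [0, 0, -0.515], "claw": 30}, {"twist": [0, 0, 0], "linear": [0, 0, -0.515], "claw": 30}, {"twist": [0, 0, 0], "linear": [0, 0, -0.515], "claw": 30}, {"twist": [0, 0, 0], "linear": [0, 0, -0.265], "claw": 30}]}}

```text
t: 6.35
position: [0.5177, 0.3397, 0.2041]
ee_rot: [1.104, 2.936, 0.015]
ft_force: [0.7, 0.6, -3.3]
opening: 0.0552
grip_force: 30.0
```

Emit:
{"name": "jog_arm", "arguments": {"plan": [{"twist": [-0.0186, 0.0037, -0.0284], "linear": [-0.366, -0.311, -0.005], "claw": 30}, {"twist": [-0.0186, 0.0037, -0.0284], "linear": [-0.337, -0.342, -0.028], "claw": 30}, {"twist": [-0.0186, 0.0037, -0.0284], "linear": [-0.305, -0.368, -0.053], "claw": 30}, {"twist": [-0.0186, 0.0037, -0.0284], "linear": [-0.27, -0.39, -0.078], "claw": 30}, {"twist": [-0.0186, 0.0037, -0.0284], "linear": [-0.234, -0.407, -0.105], "claw": 30}, {"twist": [-0.0186, 0.0037, -0.0284], "linear": [-0.196, -0.419, -0.131], "claw": 30}, {"twist": [-0.0186, 0.0037, -0.0284], "linear": [-0.156, -0.426, -0.158], "claw": 30}, {"twist": [-0.0186, 0.0037, -0.0284], "linear": [-0.116, -0.428, -0.185], "claw": 30}, {"twist": [-0.0186, 0.0037, -0.0284], "linear": [-0.076, -0.425, -0.211], "claw": 30}, {"twist": [0, 0, 0], "linear": [0, 0, 0], "claw": 30}, {"twist": [0, 0, 0], "linear": [0, 0, 0], "claw": 30}, {"twist": [0, 0, 0], "linear": [0, 0, 0], "claw": 30}]}}

```text
t: 7.35
position: [0.5468, 0.0609, 0.2062]
ee_rot: [0.027, 3.002, 0.683]
ft_force: [-0.2, -0.2, -3.8]
opening: 0.0558
grip_force: 30.0
```

```bash
cat >> sp.py <<'E'
th=np.deg2rad(12.3);sx=np.cos(th)*sx0+np.sin(th)*np.cross(sz,sx0);sy=np.cross(sz,sx)
E
python3 - <<'E'
from sp import *
s=robot.sense();T=Ro.from_rotvec(s["ee_rot"]).as_matrix();print(s["position"].round(4),s["qvel"].round(2),s["ft_force"].round(1))
F=frame(-sz,sx);print(F.round(3).tolist())
L=plan(seat+.0006*F[:,0]+.070*sz,F,30)
E
```

```text
[0.5468 0.0609 0.2062] [ 0.04 -0.01 -0.    0.    0.   -0.  ] [-0.2 -0.2 -3.8]
[[-0.992, -0.117, 0.056], [-0.074, 0.865, 0.497], [-0.107, 0.489, -0.866]]
2 rows: twist [-0.0117, 0.0008, -0.0185] dist 0.0676
 {"twist":[-0.0117, 0.0008, -0.0185],"linear":[-0.113, -0.238, 0.365],"claw":30},
 {"twist":[-0.0117, 0.0008, -0.0185],"linear":[-0.099, -0.258, 0.356],"claw":30},
```

```bash
python3 - <<'E'
from sp import *
F=frame(-sz,sx)
L=plan(seat+.0006*F[:,0]+.090*sz,F,30,minn=5)
E
```

```text
5 rows: twist [-0.0047, 0.0003, -0.0074] dist 0.0538
 {"twist":[-0.0047, 0.0003, -0.0074],"linear":[-0.046, -0.099, 0.093],"claw":30},
 {"twist":[-0.0047, 0.0003, -0.0074],"linear":[-0.043, -0.102, 0.091],"claw":30},
 {"twist":[-0.0047, 0.0003, -0.0074],"linear":[-0.041, -0.104, 0.09],"claw":30},
 {"twist":[-0.0047, 0.0003, -0.0074],"linear":[-0.039, -0.106, 0.088],"claw":30},
 {"twist":[-0.0047, 0.0003, -0.0074],"linear":[-0.036, -0.108, 0.087],"claw":30},
```

Emit:
{"name": "jog_arm", "arguments": {"plan": [{"twist": [-0.0047, 0.0003, -0.0074], "linear": [-0.046, -0.099, 0.093], "claw": 30}, {"twist": [-0.0047, 0.0003, -0.0074], "linear": [-0.043, -0.102, 0.091], "claw": 30}, {"twist": [-0.0047, 0.0003, -0.0074], "linear": [-0.041, -0.104, 0.09], "claw": 30}, {"twist": [-0.0047, 0.0003, -0.0074], "linear": [-0.039, -0.106, 0.088], "claw": 30}, {"twist": [-0.0047, 0.0003, -0.0074], "linear": [-0.036, -0.108, 0.087], "claw": 30}, {"twist": [0, 0, 0], "linear": [0, 0, 0], "claw": 30}, {"twist": [0, 0, 0], "linear": [0, 0, 0], "claw": 30}, {"twist": [0, 0, 0], "linear": [0, 0, 0], "claw": 30}]}}

```text
t: 8.02
position: [0.5662, 0.0436, 0.161]
ee_rot: [-0.156, 2.95, 0.781]
ft_force: [0.1, 0.9, -3.4]
opening: 0.0558
grip_force: 30.0
```

```bash
cat > st.py <<'E'
from sp import *
F=frame(-sz,sx)
def rel(off=0):
    s=robot.sense();T=Ro.from_rotvec(s["ee_rot"]).as_matrix();d=s["position"]-seat
    print("t",s["t"].round(2),"TCP in spindle mm",(np.array([d@sx,d@sy,d@sz])*1e3).round(1),"rot err deg",np.rad2deg(Ro.from_matrix(F.T@T).as_rotvec()).round(2),"F",(np.array([sx,sy,sz])@s["ft_force"]).round(1),"open",s["opening"].round(4),s["grip_force"])
if __name__=="__main__": rel()
E
python3 st.py; python3 look.py w4 carrier; python3 - <<'E'
from h import *
import pickle
I,C,R=pickle.load(open("pics/w4.pkl","rb"));a,*A=cam("side");b,*B=cam("scene")
cv2.imwrite("pics/w4c.png",np.hstack([cv2.resize(x[:,:,::-1],(400,300),interpolation=2) for x in(a[150:270,240:400],b[180:300,220:380])]+[]))
E
```

```text
8.0667 [0.5663 0.0434 0.1613] [[-0.991, -0.121, 0.057], [-0.077, 0.864, 0.497], [-0.109, 0.488, -0.866]]
carrier 0.63 [323. 207.] 244 407 85 390 38367Traceback (most recent call last):
  File "st.py", line 6, in <module>
    if __name__=="__main__": rel()
                             ~~~^^
  File "st.py", line 5, in rel
    print("t",s["t"].round(2),"TCP in spindle mm",(np.array([d@sx,d@sy,d@sz])*1e3).round(1),"rot err deg",np.rad2deg(Ro.from_matrix(F.T@T).as_rotvec()).round(2),"F",(np.array([sx,sy,sz])@s["ft_force"]).round(1),"open",s["opening"].round(4),s["grip_force"])
              ^^^^^^^^^^^^
AttributeError: 'float' object has no attribute 'round'
```

View pics/w4c.png

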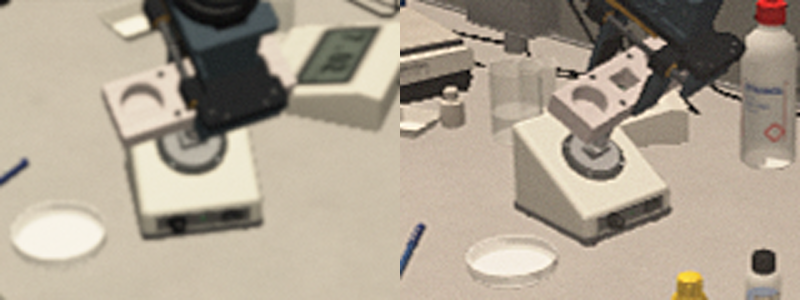

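Both fixed cameras show the bar parallel to the slope, its slot in line above the shank. I'll descend in stages and watch the force.

Emit:
{"name": "jog_arm", "arguments": {"plan": [{"twist": [0, 0, 0], "linear": [0, 0, 0.25], "claw": 30}, {"twist": [0, 0, 0], "linear": [0, 0, 0.25], "claw": 30}, {"twist": [0, 0, 0], "linear": [0, 0, 0.13], "claw": 30}, {"twist": [0, 0, 0], "linear": [0, 0, 0.07], "claw": 30}, {"twist": [0, 0, 0], "linear": [0, 0, 0], "claw": 30}]}}

```text
t: 8.63
position: [0.5688, 0.069, 0.1144]
ee_rot: [-0.155, 2.952, 0.783]
ft_force: [0.2, -0.3, -4.9]
opening: 0.0558
grip_force: 30.0
```

```bash
sed -i 's/s\["t"\].round(2)/round(s["t"],2)/;s/s\["opening"\].round(4)/round(s["opening"],4)/' st.py; python3 st.py
```

```text
t 8.63 TCP in spindle mm [ 1.   0.7 37. ] rot err deg [-0.05  0.04 -0.13] F [-2.7  0.3 -4.1] open 0.0558 29.994899332523346
```

Emit:
{"name": "jog_arm", "arguments": {"plan": [{"twist": [0, 0, 0], "linear": [0, -0.012, 0.1], "claw": 30}, {"twist": [0, 0, 0], "linear": [0, 0, 0.1], "claw": 30}, {"twist": [0, 0, 0], "linear": [0, 0, 0.05], "claw": 30}, {"twist": [0, 0, 0], "linear": [0, 0, 0], "claw": 30}]}}

```text
t: 8.97
position: [0.57, 0.0773, 0.0976]
ee_rot: [-0.154, 2.951, 0.782]
ft_force: [0.4, -0.0, -3.8]
opening: 0.056
grip_force: 30.0
```

```bash
python3 st.py
```

```text
t 8.97 TCP in spindle mm [-0.2  0.7 18.3] rot err deg [-0.04  0.03 -0.11] F [-1.9 -0.  -3.3] open 0.056 29.9947589635849
```

Bar underside is now about 11 mm up with no contact. I'll lower it the rest of the way.

Emit:
{"name": "jog_arm", "arguments": {"plan": [{"twist": [0, 0, 0], "linear": [0, 0, 0.06], "claw": 30}, {"twist": [0, 0, 0], "linear": [0, 0, 0.05], "claw": 30}, {"twist": [0, 0, 0], "linear": [0, 0, 0.03], "claw": 30}, {"twist": [0, 0, 0], "linear": [0, 0, 0], "claw": 30}]}}

```text
t: 9.3
position: [0.5708, 0.0825, 0.0888]
ee_rot: [-0.154, 2.951, 0.782]
ft_force: [-0.6, -0.2, -4.1]
opening: 0.0556
grip_force: 30.0
```

```bash
python3 st.py
```

```text
t 9.3 TCP in spindle mm [-0.1  0.5  8.1] rot err deg [-0.03 -0.01 -0.13] F [-2.2  1.  -3.4] open 0.0556 29.9947589635849
```

Emit:
{"name": "jog_arm", "arguments": {"plan": [{"twist": [0, 0, 0], "linear": [0, 0, 0.015], "claw": 30}, {"twist": [0, 0, 0], "linear": [0, 0, 0.015], "claw": 30}, {"twist": [0, 0, 0], "linear": [0, 0, 0], "claw": 30}]}}

```text
t: 9.55
position: [0.5712, 0.0834, 0.0872]
ee_rot: [-0.154, 2.95, 0.782]
ft_force: [-0.2, 0.1, -3.9]
opening: 0.0557
grip_force: 30.0
```

```bash
python3 st.py
```

```text
t 9.55 TCP in spindle mm [-0.2  0.2  6.3] rot err deg [-0.02 -0.05 -0.14] F [-1.8  0.6 -3.4] open 0.0557 29.995009303092957
```

Emit:
{"name": "jog_arm", "arguments": {"plan": [{"twist": [0, 0, 0], "linear": [0, 0, 0.012], "claw": 30}, {"twist": [0, 0, 0], "linear": [0, 0, 0.012], "claw": 30}, {"twist": [0, 0, 0], "linear": [0, 0, 0], "claw": 30}]}}

```text
t: 9.8
position: [0.5713, 0.0836, 0.0868]
ee_rot: [-0.155, 2.949, 0.781]
ft_force: [-3.3, -4.8, 3.6]
opening: 0.0559
grip_force: 30.0
```

```bash
python3 st.py
```

```text
t 9.8 TCP in spindle mm [-0.2  0.   5.8] rot err deg [-0.   -0.09 -0.18] F [-2.   3.2  5.7] open 0.0559 29.99789983034134
```

Emit:
{"name": "jog_arm", "arguments": {"plan": [{"twist": [0, 0, 0], "linear": [0, 0, 0.01], "claw": 30}, {"twist": [0, 0, 0], "linear": [0, 0, 0], "claw": 30}, {"twist": [0, 0, 0], "linear": [0, 0, 0], "claw": 80}, {"twist": [0, 0, 0], "linear": [0, 0, 0], "claw": 80}, {"twist": [0, 0, 0], "linear": [0, 0, 0], "claw": 80}, {"twist": [0, 0, 0], "linear": [0, 0, -0.15], "claw": 80}, {"twist": [0, 0, 0], "linear": [0, 0, -0.5], "claw": 80}, {"twist": [0, 0, 0], "linear": [0, 0, -0.5], "claw": 80}, {"twist": [0, 0, 0], "linear": [0, 0, -0.5], "claw": 80}, {"twist": [0, 0, 0], "linear": [0, 0, 0], "claw": 80}, {"twist": [0, 0, 0], "linear": [0, 0, 0], "claw": 80}]}}

```text
t: 10.72
position: [0.5655, 0.0218, 0.1948]
ee_rot: [-0.154, 2.946, 0.778]
ft_force: [-0.1, 0.6, -0.8]
opening: 0.0799
grip_force: 0.0
```

```bash
python3 look.py w5 carrier spindle_seat; python3 - <<'E'
from sp import *
I,C,R=pickle.load(open("pics/w5.pkl","rb"))
cv2.imwrite("pics/w5c.png",cv2.resize(I[110:310,240:440,::-1],None,fx=3,fy=3,interpolation=cv2.INTER_CUBIC))
S=seat-.0013*sz
pts=[S+.024*sz+a*sx*.028+b*sy*.084 for a,b in((-1,1),(1,1))]+[S+.024*sz+.056*sy]+[S+.046*sz,S+.029*sz]
print(proj(pts,C).round(1),((proj(pts,C)-[240,110])*3+1).round().tolist())
E
```

```text
10.7667 [0.5644 0.0226 0.193 ] [[-0.991, -0.119, 0.058], [-0.075, 0.865, 0.497], [-0.11, 0.488, -0.866]]
carrier 0.66 [324. 197.] 282 371 103 311 16608
spindle_seat 0.62 [327. 234.] 312 340 212 253 1119
[[283.  101.4]
 [373.4 101.8]
 [327.9 147.8]
 [327.5 241.8]
 [327.5 235.2]] [[130.0, -25.0], [401.0, -24.0], [265.0, 114.0], [264.0, 396.0], [263.0, 376.0]]
```

View pics/w5c.png

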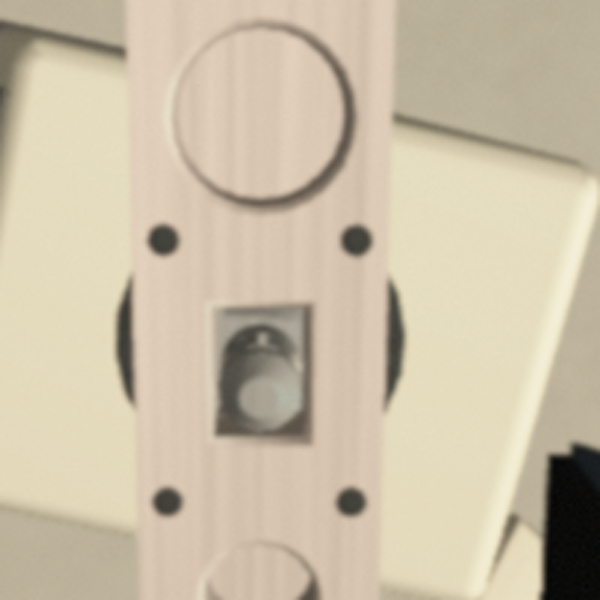

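The bar is seated square and the shank top sits at crop (263,397), within 1 px of the prediction, so the corrected seat frame holds. Next I'll look at the clip.

```bash
python3 - <<'E'
from h import *
a=np.deg2rad(67.3);F=frame([0,0,-1],[np.cos(a),np.sin(a),0])
q=plan([.475,-.320,.19],F,80,minn=12)
E
```

```text
12 rows: twist [0.014, -0.0005, 0.013] dist 0.3547
 {"twist":[0.014, -0.0005, 0.013],"linear":[0.126, -0.319, -0.194],"claw":80},
 {"twist":[0.014, -0.0005, 0.013],"linear":[0.113, -0.332, -0.18],"claw":80},
 {"twist":[0.014, -0.0005, 0.013],"linear":[0.099, -0.344, -0.165],"claw":80},
 {"twist":[0.014, -0.0005, 0.013],"linear":[0.084, -0.355, -0.15],"claw":80},
 {"twist":[0.014, -0.0005, 0.013],"linear":[0.069, -0.364, -0.134],"claw":80},
 {"twist":[0.014, -0.0005, 0.013],"linear":[0.054, -0.372, -0.118],"claw":80},
 {"twist":[0.014, -0.0005, 0.013],"linear":[0.039, -0.379, -0.102],"claw":80},
 {"twist":[0.014, -0.0005, 0.013],"linear":[0.023, -0.384, -0.085],"claw":80},
 {"twist":[0.014, -0.0005, 0.013],"linear":[0.007, -0.388, -0.068],"claw":80},
 {"twist":[0.014, -0.0005, 0.013],"linear":[-0.009, -0.391, -0.051],"claw":80},
 {"twist":[0.014, -0.0005, 0.013],"linear":[-0.025, -0.392, -0.033],"claw":80},
 {"twist":[0.014, -0.0005, 0.013],"linear":[-0.041, -0.392, -0.016],"claw":80},
```

Emit:
{"name": "jog_arm", "arguments": {"plan": [{"twist": [0.014, -0.0005, 0.013], "linear": [0.126, -0.319, -0.194], "claw": 80}, {"twist": [0.014, -0.0005, 0.013], "linear": [0.113, -0.332, -0.18], "claw": 80}, {"twist": [0.014, -0.0005, 0.013], "linear": [0.099, -0.344, -0.165], "claw": 80}, {"twist": [0.014, -0.0005, 0.013], "linear": [0.084, -0.355, -0.15], "claw": 80}, {"twist": [0.014, -0.0005, 0.013], "linear": [0.069, -0.364, -0.134], "claw": 80}, {"twist": [0.014, -0.0005, 0.013], "linear": [0.054, -0.372, -0.118], "claw": 80}, {"twist": [0.014, -0.0005, 0.013], "linear": [0.039, -0.379, -0.102], "claw": 80}, {"twist": [0.014, -0.0005, 0.013], "linear": [0.023, -0.384, -0.085], "claw": 80}, {"twist": [0.014, -0.0005, 0.013], "linear": [0.007, -0.388, -0.068], "claw": 80}, {"twist": [0.014, -0.0005, 0.013], "linear": [-0.009, -0.391, -0.051], "claw": 80}, {"twist": [0.014, -0.0005, 0.013], "linear": [-0.025, -0.392, -0.033], "claw": 80}, {"twist": [0.014, -0.0005, 0.013], "linear": [-0.041, -0.392, -0.016], "claw": 80}]}}

```text
t: 11.87
position: [0.475, -0.3206, 0.1892]
ee_rot: [-0.622, -3.078, -0.002]
ft_force: [0.4, -0.4, -0.6]
opening: 0.0799
grip_force: 0.0
```

Emit:
{"name": "jog_arm", "arguments": {"plan": [{"twist": [0, 0, 0], "linear": [0, 0, 0], "claw": 80}, {"twist": [0, 0, 0], "linear": [0, 0, 0], "claw": 80}, {"twist": [0, 0, 0], "linear": [0, 0, 0], "claw": 80}]}}

```text
t: 12.12
position: [0.4756, -0.3191, 0.1895]
ee_rot: [-0.619, -3.079, -0.006]
ft_force: [0.0, 0.3, -0.1]
opening: 0.0797
grip_force: 0.0
```

```bash
python3 look.py w6 hairpin slide_box sample_bottle; python3 - <<'E'
from h import *
import pickle
I,C,R=pickle.load(open("pics/w6.pkl","rb"))
for r in R["hairpin"][:1]:
    ys,xs=np.nonzero(r["region"]);x0,y0=max(0,int(xs.min())-10),max(0,int(ys.min())-10);w=min(200,max(np.ptp(xs),np.ptp(ys))+20);print(x0,y0,w)
    cv2.imwrite("pics/w6c.png",cv2.resize(I[y0:y0+w,x0:x0+w,::-1],(600,600),interpolation=2))
E
```

```text
12.1667 [ 0.4757 -0.3191  0.1898] [[-0.922, 0.386, 0.001], [0.386, 0.922, 0.004], [0.001, 0.003, -1.0]]
hairpin 0.74 [326. 240.] 307 341 177 301 1855
hairpin 0.55 [175. 180.] 149 200 124 238 1796
slide_box 0.57 [336. 267.] 288 367 217 312 5606
sample_bottle 0.98 [505. 199.] 471 540 177 225 2621
sample_bottle 0.63 [318. 238.] 307 340 177 302 2016
sample_bottle 0.56 [504.  90.] 468 542 63 116 3015
297 167 144
```

View pics/w6c.png

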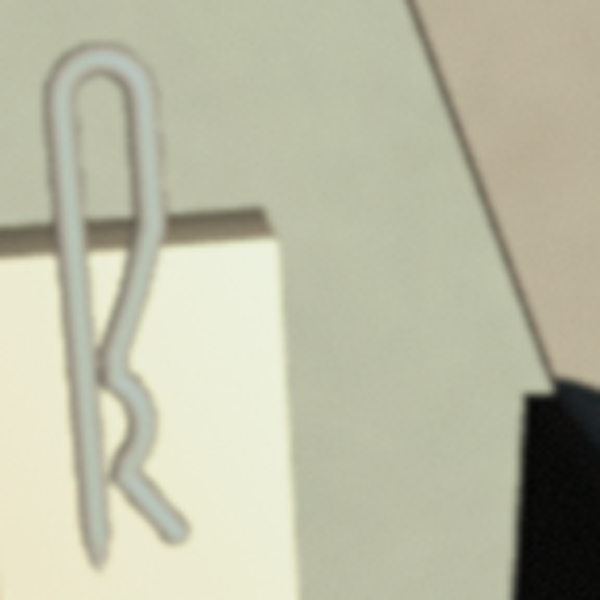

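The crop shows the bend at (102,45), the straight leg from (60,100) to its tip at (98,568), and the sprung leg on its right, with the box edge near row 250. This is the steel clip.

```bash
python3 - <<'E'
from h import *
import pickle
I,C,R=pickle.load(open("pics/w6.pkl","rb"))
k=lambda x,y:zpl((297+(x+.5)/4.1667-.5,167+(y+.5)/4.1667-.5),C,.035)
bend,tip=k(102,46),k(98,567);a,b=k(60,100),k(95,530)
d=(b-a)/np.linalg.norm(b-a);y=np.cross([0,0,1],d);ang=np.rad2deg(np.arctan2(d[1],d[0]))
print("ang",ang,"len",(tip-bend)@d,"bend y",(bend-a)@y, "right leg y",(k(148,170)-a)@y,"leg end",[(k(178,530)-tip)@v for v in(d,y)])
seat_t=tip-.030*d;seat_b=bend+.073*d
print((seat_t-a)@y,seat_t,seat_b)
base=a+((seat_t-a)@d+(seat_b-a)@d)/2*d
grip=base-.050*d+.0075*y;print("clip seat",base,"grip",grip)
g=zpl((297+61,167+258/4.1667),C,.032);print("box edge x rel seat",(zpl((297+140/4.1667,167+249/4.1667),C,.032)-base)@d)
np.save("clip.npy",[base,d,y])
T=frame([0,0,-1],y);G=grip-.003*d
print("grip used",G);plan([G[0],G[1],.075],T,80,minn=4);
E
```

```text
ang -18.51395274084815 len 0.10091266190155289 bend y 0.008394071352365222 right leg y 0.015147432739142474 leg end [np.float64(-0.006523766516071234), np.float64(0.016079504815130846)]
-2.2640934235077882e-06 [ 0.50777236 -0.3394717   0.035     ] [ 0.51241781 -0.33217271  0.035     ]
clip seat [ 0.50876274 -0.33980096  0.035     ] grip [ 0.46373194 -0.31681233  0.035     ]
box edge x rel seat -0.032853743092213734
grip used [ 0.4608872  -0.31585972  0.035     ]
4 rows: twist [0.0002, 0.0001, -0.0058] dist 0.1166
 {"twist":[0.0002, 0.0001, -0.0058],"linear":[0.051, -0.009, 0.385],"claw":80},
 {"twist":[0.0002, 0.0001, -0.0058],"linear":[0.051, -0.008, 0.385],"claw":80},
 {"twist":[0.0002, 0.0001, -0.0058],"linear":[0.051, -0.007, 0.385],"claw":80},
 {"twist":[0.0002, 0.0001, -0.0058],"linear":[0.051, -0.005, 0.385],"claw":80},
```

Emit:
{"name": "jog_arm", "arguments": {"plan": [{"twist": [0, 0, -0.0058], "linear": [0.051, -0.009, 0.385], "claw": 50}, {"twist": [0, 0, -0.0058], "linear": [0.051, -0.008, 0.385], "claw": 50}, {"twist": [0, 0, -0.0058], "linear": [0.051, -0.007, 0.385], "claw": 50}, {"twist": [0, 0, -0.0058], "linear": [0.051, -0.005, 0.385], "claw": 50}, {"twist": [0, 0, 0], "linear": [0, 0, 0], "claw": 50}, {"twist": [0, 0, 0], "linear": [0, 0, 0], "claw": 50}, {"twist": [0, 0, 0], "linear": [0, 0, 0], "claw": 50}]}}

```text
t: 12.9
position: [0.4623, -0.3174, 0.0768]
ee_rot: [0.507, 3.096, 0.001]
ft_force: [-0.2, -0.7, 0.1]
opening: 0.05
grip_force: 0.0
```

```bash
python3 - <<'E'
from h import *
b,d,y=np.load("clip.npy");G=b-.053*d+.0075*y
print(robot.sense()["position"].round(4));plan([G[0],G[1],.018],frame([0,0,-1],y),50,minn=3)
E
```

```text
[ 0.4623 -0.3174  0.0768]
3 rows: twist [0.0001, 0.0004, -0.0002] dist 0.0588
 {"twist":[0.0001, 0.0004, -0.0002],"linear":[0.009, 0.004, 0.261],"claw":50},
 {"twist":[0.0001, 0.0004, -0.0002],"linear":[0.009, 0.005, 0.261],"claw":50},
 {"twist":[0.0001, 0.0004, -0.0002],"linear":[0.008, 0.005, 0.261],"claw":50},
```

Emit:
{"name": "jog_arm", "arguments": {"plan": [{"twist": [0, 0, 0], "linear": [0.02, 0.012, 0.1], "claw": 50}, {"twist": [0, 0, 0], "linear": [0.006, 0.002, 0.25], "claw": 50}, {"twist": [0, 0, 0], "linear": [0, 0, 0.25], "claw": 50}, {"twist": [0, 0, 0], "linear": [0, 0, 0.18], "claw": 50}, {"twist": [0, 0, 0], "linear": [0, 0, 0], "claw": 50}, {"twist": [0, 0, 0], "linear": [0, 0, 0], "claw": 10}, {"twist": [0, 0, 0], "linear": [0, 0, 0], "claw": 10}, {"twist": [0, 0, 0], "linear": [0, 0, 0], "claw": 10}, {"twist": [0, 0, 0], "linear": [0, 0, 0], "claw": 10}, {"twist": [0, 0, 0], "linear": [0, 0, 0], "claw": 10}, {"twist": [0, 0, 0], "linear": [0, 0, 0], "claw": 10}]}}

```text
t: 13.82
position: [0.46, -0.3155, 0.0175]
ee_rot: [0.507, 3.097, 0.001]
ft_force: [-0.7, 0.5, 1.6]
opening: 0.0197
grip_force: 30.0
```

```bash
python3 look.py w7 hairpin; python3 - <<'E'
from h import *
s=robot.sense();T=Ro.from_rotvec(s["ee_rot"]).as_matrix();b,d,y=np.load("clip.npy");print("seat in tool (before grip est) mm",(T.T@(b-s["position"])*1e3).round(2),"d in tool",(T.T@d).round(4),s["opening"],s["ft_force"].round(1))
I=cv2.imread("pics/w7.png");cv2.imwrite("pics/w7c.png",I[100:460,180:480])
E
```

```text
13.8667 [ 0.46   -0.3155  0.0174] [[-0.948, 0.319, 0.003], [0.319, 0.948, 0.0], [-0.003, 0.001, -1.0]]
hairpin 0.97 [ 62. 223.] 8 105 134 311 5570
hairpin 0.87 [341. 307.] 298 353 266 390 2603
seat in tool (before grip est) mm [-54.    -7.48 -17.5 ] d in tool [-1.      0.0016  0.0029] 0.02033936463815815 [-0.2  1.4  3.8]
```

```bash
cat >> st.py <<'E'
S=seat-.0013*sz;hole=S+.029*sz
Fc=frame(-sz,-sy)
off=np.array([-.054,-.0075,-.0175])
def home(dx=0,dz=0): return hole-Fc@off+dx*sx+dz*sz
def crel():
    s=robot.sense();T=Ro.from_rotvec(s["ee_rot"]).as_matrix();d=s["position"]+T@off-hole;B=np.array([sx,sy,sz])
    print("t",round(s["t"],2),"clip seat rel hole mm",(B@d*1e3).round(2),"roterr",np.rad2deg(Ro.from_matrix(Fc.T@T).as_rotvec()).round(2),"F",(B@s["ft_force"]).round(1),"open",round(s["opening"],4))
E
python3 - <<'E'
from st import *
s=robot.sense();T=Ro.from_rotvec(s["ee_rot"]).as_matrix()
L=plan(s["position"]+[0,0,.18],T,10)
print(Fc.round(3).tolist());plan(home(.06,.08),Fc,10,start=L,minn=16)
E
```

```text
5 rows: twist [0.0, 0.0, 0.0] dist 0.18
 {"twist":[0.0, 0.0, 0.0],"linear":[-0.001, 0.001, -0.48],"claw":10},
 {"twist":[0.0, 0.0, 0.0],"linear":[-0.001, 0.001, -0.48],"claw":10},
 {"twist":[0.0, 0.0, 0.0],"linear":[-0.001, 0.001, -0.48],"claw":10},
 {"twist":[0.0, 0.0, 0.0],"linear":[-0.001, 0.001, -0.48],"claw":10},
 {"twist":[0.0, 0.0, 0.0],"linear":[-0.001, 0.001, -0.48],"claw":10},
[[-0.117, 0.992, 0.056], [0.865, 0.074, 0.497], [0.489, 0.107, -0.866]]
16 rows: twist [-0.0077, 0.0078, 0.0222] dist 0.4678
 {"twist":[-0.0077, 0.0078, 0.0222],"linear":[0.042, 0.387, -0.016],"claw":10},
 {"twist":[-0.0077, 0.0078, 0.0222],"linear":[0.069, 0.384, -0.005],"claw":10},
 {"twist":[-0.0077, 0.0078, 0.0222],"linear":[0.096, 0.378, 0.006],"claw":10},
 {"twist":[-0.0077, 0.0078, 0.0222],"linear":[0.121, 0.37, 0.018],"claw":10},
 {"twist":[-0.0077, 0.0078, 0.0222],"linear":[0.146, 0.36, 0.03],"claw":10},
 {"twist":[-0.0077, 0.0078, 0.0222],"linear":[0.17, 0.348, 0.043],"claw":10},
 {"twist":[-0.0077, 0.0078, 0.0222],"linear":[0.193, 0.334, 0.056],"claw":10},
 {"twist":[-0.0077, 0.0078, 0.0222],"linear":[0.214, 0.319, 0.068],"claw":10},
 {"twist":[-0.0077, 0.0078, 0.0222],"linear":[0.234, 0.301, 0.081],"claw":10},
 {"twist":[-0.0077, 0.0078, 0.0222],"linear":[0.252, 0.282, 0.095],"claw":10},
 {"twist":[-0.0077, 0.0078, 0.0222],"linear":[0.269, 0.261, 0.108],"claw":10},
 {"twist":[-0.0077, 0.0078, 0.0222],"linear":[0.283, 0.239, 0.12],"claw":10},
 {"twist":[-0.0077, 0.0078, 0.0222],"linear":[0.296, 0.216, 0.133],"claw":10},
 {"twist":[-0.0077, 0.0078, 0.0222],"linear":[0.307, 0.192, 0.145],"claw":10},
 {"twist":[-0.0077, 0.0078, 0.0222],"linear":[0.316, 0.166, 0.157],"claw":10},
 {"twist":[-0.0077, 0.0078, 0.0222],"linear":[0.322, 0.14, 0.169],"claw":10},
```

Emit:
{"name": "jog_arm", "arguments": {"plan": [{"twist": [0, 0, 0], "linear": [0, 0, -0.2], "claw": 10}, {"twist": [0, 0, 0], "linear": [0, 0, -0.48], "claw": 10}, {"twist": [0, 0, 0], "linear": [0, 0, -0.48], "claw": 10}, {"twist": [0, 0, 0], "linear": [0, 0, -0.48], "claw": 10}, {"twist": [0, 0, 0], "linear": [0, 0, -0.48], "claw": 10}, {"twist": [0, 0, 0], "linear": [0, 0, -0.28], "claw": 10}]}}

```text
t: 14.42
position: [0.4601, -0.3161, 0.2007]
ee_rot: [0.507, 3.094, -0.001]
ft_force: [0.5, -0.6, -0.6]
opening: 0.0199
grip_force: 30.0
```

Emit:
{"name": "jog_arm", "arguments": {"plan": [{"twist": [-0.0077, 0.0078, 0.0222], "linear": [0.042, 0.387, -0.016], "claw": 10}, {"twist": [-0.0077, 0.0078, 0.0222], "linear": [0.069, 0.384, -0.005], "claw": 10}, {"twist": [-0.0077, 0.0078, 0.0222], "linear": [0.096, 0.378, 0.006], "claw": 10}, {"twist": [-0.0077, 0.0078, 0.0222], "linear": [0.121, 0.37, 0.018], "claw": 10}, {"twist": [-0.0077, 0.0078, 0.0222], "linear": [0.146, 0.36, 0.03], "claw": 10}, {"twist": [-0.0077, 0.0078, 0.0222], "linear": [0.17, 0.348, 0.043], "claw": 10}, {"twist": [-0.0077, 0.0078, 0.0222], "linear": [0.193, 0.334, 0.056], "claw": 10}, {"twist": [-0.0077, 0.0078, 0.0222], "linear": [0.214, 0.319, 0.068], "claw": 10}]}}

```text
t: 15.08
position: [0.5095, -0.0857, 0.2062]
ee_rot: [-1.274, -2.674, -0.332]
ft_force: [0.4, 0.6, -0.4]
opening: 0.0197
grip_force: 30.0
```

Emit:
{"name": "jog_arm", "arguments": {"plan": [{"twist": [-0.0077, 0.0078, 0.0222], "linear": [0.234, 0.301, 0.081], "claw": 10}, {"twist": [-0.0077, 0.0078, 0.0222], "linear": [0.252, 0.282, 0.095], "claw": 10}, {"twist": [-0.0077, 0.0078, 0.0222], "linear": [0.269, 0.261, 0.108], "claw": 10}, {"twist": [-0.0077, 0.0078, 0.0222], "linear": [0.283, 0.239, 0.12], "claw": 10}, {"twist": [-0.0077, 0.0078, 0.0222], "linear": [0.296, 0.216, 0.133], "claw": 10}, {"twist": [-0.0077, 0.0078, 0.0222], "linear": [0.307, 0.192, 0.145], "claw": 10}, {"twist": [-0.0077, 0.0078, 0.0222], "linear": [0.316, 0.166, 0.157], "claw": 10}, {"twist": [-0.0077, 0.0078, 0.0222], "linear": [0.322, 0.14, 0.169], "claw": 10}, {"twist": [0, 0, 0], "linear": [0, 0, 0], "claw": 10}, {"twist": [0, 0, 0], "linear": [0, 0, 0], "claw": 10}, {"twist": [0, 0, 0], "linear": [0, 0, 0], "claw": 10}]}}

```text
t: 16.0
position: [0.5593, 0.1407, 0.2157]
ee_rot: [-1.856, -2.061, -0.6]
ft_force: [0.3, -0.1, -0.6]
opening: 0.0199
grip_force: 30.0
```

```bash
python3 - <<'E'
from st import *
crel();plan(home(.06,.08),Fc,10);print(robot.sense()["joints"].round(2))
E
```

```text
t 16.0 clip seat rel hole mm [59.52  1.41 79.55] roterr [ 0.19 -0.04 -0.08] F [-0.4 -0.2 -0.5] open 0.0199
1 rows: twist [-0.0011, 0.0002, 0.0004] dist 0.0017
 {"twist":[-0.0011, 0.0002, 0.0004],"linear":[0.006, 0.02, -0.007],"claw":10},
[-0.07  0.3   1.71  0.57  1.18 -0.41]
```

Emit:
{"name": "jog_arm", "arguments": {"plan": [{"twist": [-0.001, 0, 0], "linear": [0.006, 0.019, 0.15], "claw": 10}, {"twist": [0, 0, 0], "linear": [0, 0, 0.25], "claw": 10}, {"twist": [0, 0, 0], "linear": [0, 0, 0.25], "claw": 10}, {"twist": [0, 0, 0], "linear": [0, 0, 0.25], "claw": 10}, {"twist": [0, 0, 0], "linear": [0, 0, 0.155], "claw": 10}, {"twist": [0, 0, 0], "linear": [0, 0, 0], "claw": 10}, {"twist": [0, 0, 0], "linear": [0, 0, 0], "claw": 10}, {"twist": [0, 0, 0], "linear": [0, 0, 0], "claw": 10}]}}

```text
t: 16.67
position: [0.5661, 0.1803, 0.1487]
ee_rot: [-1.859, -2.06, -0.607]
ft_force: [0.5, -0.2, -0.5]
opening: 0.0199
grip_force: 30.0
```

```bash
python3 look.py w8 hairpin spindle_seat carrier; python3 - <<'E'
from st import *
crel();s=robot.sense();T=Ro.from_rotvec(s["ee_rot"]).as_matrix()
I,C,R=pickle.load(open("pics/w8.pkl","rb"))
tip=s["position"]+T@(off+[-.03,0,0]);print("wrist: tip pred",proj([tip],C).round(1),"shank top",proj([S+.046*sz],C).round(1),"hole",proj([hole],C).round(1))
W=I[150:400,250:400,::-1]
V=[]
for c in("side","scene"):
    J,*D=cam(c);P=proj([tip,hole],D);print(c,P.round(1))
    o=P.mean(0).round().astype(int);V.append(cv2.resize(J[o[1]-30:o[1]+30,o[0]-30:o[0]+30,::-1],(300,300),interpolation=2))
    for n in("hairpin",):
        for r in robot.cut_out(c,n)[:3]:ys,xs=np.nonzero(r["region"]);print(n,r["score"],xs.min(),xs.max(),ys.min(),ys.max())
cv2.imwrite("pics/w8c.png",np.hstack([cv2.resize(W,(360,600),interpolation=2),np.vstack(V)]))
E
```

```text
16.7167 [0.5662 0.1804 0.149 ] [[-0.118, 0.991, 0.059], [0.865, 0.073, 0.497], [0.488, 0.11, -0.866]]
t 16.87 clip seat rel hole mm [60.53 -0.83  1.35] roterr [-0.14  0.   -0.05] F [-0.7  0.1 -0.7] open 0.0204
wrist: tip pred [[307.  491.5]] shank top [[304.1 582.9]] hole [[305.8 544.5]]
side [[312.5 188.5]
 [316.8 199.6]]
hairpin 0.73 283 333 400 428
hairpin 0.67 308 317 164 184
hairpin 0.56 304 316 160 186
scene [[292.2 225.1]
 [300.  232.8]]
hairpin 0.69 279 290 212 222
hairpin 0.55 401 452 363 372
```

View pics/w8c.png

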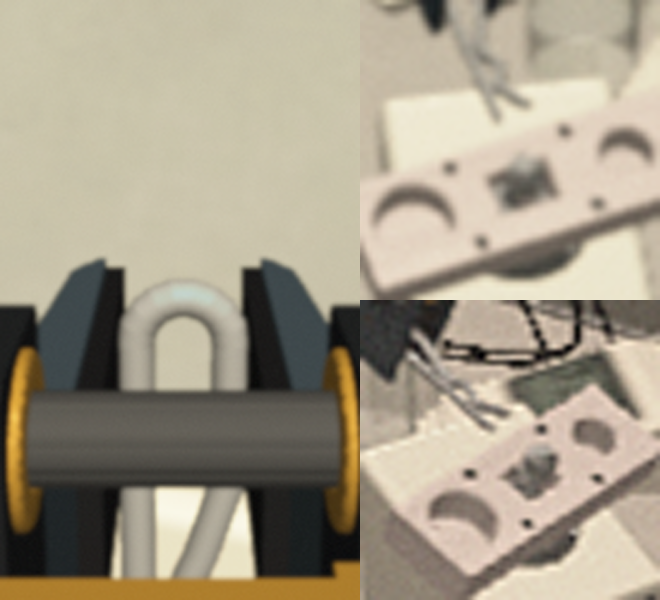

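The wrist crop shows the clip centred between the pads. In the side and scene crops the tip lies at about (313,187.6) and (292,224), within 1 px of the prediction, with the spindle end ahead of it. I'll correct the small offsets and approach.

Emit:
{"name": "jog_arm", "arguments": {"plan": [{"twist": [0, 0, 0], "linear": [-0.05, -0.011, 0.018], "claw": 10}, {"twist": [0, 0, 0], "linear": [-0.1, 0, 0], "claw": 10}, {"twist": [0, 0, 0], "linear": [-0.08, 0, 0], "claw": 10}, {"twist": [0, 0, 0], "linear": [0, 0, 0], "claw": 10}, {"twist": [0, 0, 0], "linear": [0, 0, 0], "claw": 10}]}}

```text
t: 17.48
position: [0.5666, 0.1662, 0.1378]
ee_rot: [-1.859, -2.058, -0.605]
ft_force: [-0.7, -0.1, -0.2]
opening: 0.0202
grip_force: 30.0
```

```bash
python3 - <<'E'
from st import *
crel()
I,C,R=pickle.load(open("pics/w8.pkl","rb"));R8=np.array([[-.118,.991,.059],[.865,.073,.497],[.488,.11,-.866]]);p=np.array([.5662,.1804,.149])
print("bend outer pred px",proj([p+R8@np.array([.019,0,-.0175])],C),"obs 326,267.5")
E
```

```text
t 17.48 clip seat rel hole mm [42.65  0.73 -1.1 ] roterr [-0.02  0.03  0.05] F [-0.1  0.7 -0.1] open 0.0202
bend outer pred px [[325.04798524 265.08707852]] obs 326,267.5
```

```bash
cat >> st.py <<'E'
def avg(n=8):
    B=np.array([sx,sy,sz]);L=[]
    for _ in range(n):
        s=robot.sense();T=Ro.from_rotvec(s["ee_rot"]).as_matrix();L.append(np.r_[B@(s["position"]+T@off-hole)*1e3,B@s["ft_force"],np.rad2deg(Ro.from_matrix(Fc.T@T).as_rotvec())]);robot.get_image("wrist")
    L=np.array(L);print("t",round(s["t"],2),"mean",L.mean(0).round(2),"std",L.std(0).round(2)[:3],"open",round(s["opening"],4))
E
python3 -c "
from st import *
avg()"
```

```text
t 17.83 mean [ 4.321e+01  5.500e-01 -9.700e-01 -3.000e-01  5.000e-02 -5.800e-01
 -4.000e-02  2.000e-02 -1.000e-02] std [0.27 0.08 0.06] open 0.0201
```

Emit:
{"name": "jog_arm", "arguments": {"plan": [{"twist": [0, 0, 0], "linear": [0, 0.007, -0.013], "claw": 10}, {"twist": [0, 0, 0], "linear": [0, 0, 0], "claw": 10}, {"twist": [0, 0, 0], "linear": [-0.05, 0, 0], "claw": 10}, {"twist": [0, 0, 0], "linear": [-0.05, 0, 0], "claw": 10}, {"twist": [0, 0, 0], "linear": [-0.03, 0, 0], "claw": 10}, {"twist": [0, 0, 0], "linear": [0, 0, 0], "claw": 10}, {"twist": [0, 0, 0], "linear": [0, 0, 0], "claw": 10}]}}

```text
t: 18.47
position: [0.5682, 0.1575, 0.1341]
ee_rot: [-1.859, -2.059, -0.605]
ft_force: [-0.2, -0.0, -0.4]
opening: 0.0199
grip_force: 30.0
```

```bash
python3 -c "
from st import *
avg(5)"
```

```text
t 18.67 mean [ 3.343e+01  6.000e-02  0.000e+00 -3.700e-01 -3.300e-01 -2.400e-01
 -4.000e-02  2.000e-02 -1.000e-02] std [0.13 0.04 0.02] open 0.02
```

Emit:
{"name": "jog_arm", "arguments": {"plan": [{"twist": [0, 0, 0], "linear": [-0.035, 0, 0], "claw": 10}, {"twist": [0, 0, 0], "linear": [-0.035, 0, 0], "claw": 10}, {"twist": [0, 0, 0], "linear": [-0.035, 0, 0], "claw": 10}, {"twist": [0, 0, 0], "linear": [-0.03, 0, 0], "claw": 10}, {"twist": [0, 0, 0], "linear": [0, 0, 0], "claw": 10}]}}

```text
t: 19.13
position: [0.5694, 0.1486, 0.129]
ee_rot: [-1.859, -2.059, -0.605]
ft_force: [0.4, -0.1, -0.0]
opening: 0.0198
grip_force: 30.0
```

```bash
python3 -c "
from st import *
avg(4)"
```

```text
t 19.28 mean [ 2.309e+01  1.100e-01 -4.000e-02 -1.900e-01 -1.900e-01 -1.500e-01
 -3.000e-02  2.000e-02  0.000e+00] std [0.21 0.06 0.04] open 0.0197
```

Emit:
{"name": "jog_arm", "arguments": {"plan": [{"twist": [0, 0, 0], "linear": [-0.04, 0, 0], "claw": 10}, {"twist": [0, 0, 0], "linear": [-0.04, 0, 0], "claw": 10}, {"twist": [0, 0, 0], "linear": [-0.04, 0, 0], "claw": 10}, {"twist": [0, 0, 0], "linear": [-0.04, 0, 0], "claw": 10}, {"twist": [0, 0, 0], "linear": [0, 0, 0], "claw": 10}]}}

```text
t: 19.75
position: [0.5715, 0.1403, 0.125]
ee_rot: [-1.856, -2.058, -0.61]
ft_force: [0.8, 2.6, 1.0]
opening: 0.0203
grip_force: 30.0
```

```bash
python3 -c "
from st import *
avg(3)"
```

```text
t 19.85 mean [12.71 -0.9   0.26  3.18 -1.36 -0.2  -0.15  0.14 -0.06] std [0.55 0.02 0.02] open 0.0199
```

Emit:
{"name": "jog_arm", "arguments": {"plan": [{"twist": [0, 0, 0], "linear": [-0.04, 0, 0], "claw": 10}, {"twist": [0, 0, 0], "linear": [-0.04, 0, 0], "claw": 10}, {"twist": [0, 0, 0], "linear": [-0.04, 0, 0], "claw": 10}, {"twist": [0, 0, 0], "linear": [-0.03, 0, 0], "claw": 10}, {"twist": [0, 0, 0], "linear": [0, 0, 0], "claw": 10}]}}

```text
t: 20.32
position: [0.5729, 0.128, 0.1176]
ee_rot: [-1.86, -2.06, -0.606]
ft_force: [2.9, -0.2, -0.5]
opening: 0.0201
grip_force: 30.0
```

```bash
python3 -c "
from st import *
avg(4)"
```

```text
t 20.47 mean [-0.91 -0.48  0.19 -1.17 -3.02 -0.57 -0.11 -0.07 -0.02] std [0.04 0.06 0.01] open 0.0205
```

The axial force built up and then reversed as the clip passed the crest, so it has snapped. I'll release, back off and check.

Emit:
{"name": "jog_arm", "arguments": {"plan": [{"twist": [0, 0, 0], "linear": [0, 0, 0], "claw": 45}, {"twist": [0, 0, 0], "linear": [0, 0, 0], "claw": 45}, {"twist": [0, 0, 0], "linear": [0, 0, 0], "claw": 45}, {"twist": [0, 0, 0], "linear": [0, 0, -0.15], "claw": 45}, {"twist": [0, 0, 0], "linear": [0, 0, -0.4], "claw": 45}, {"twist": [0, 0, 0], "linear": [0, 0, -0.5], "claw": 60}, {"twist": [0, 0, 0], "linear": [-0.2, 0, -0.45], "claw": 70}, {"twist": [0, 0, 0], "linear": [-0.5, 0, -0.1], "claw": 80}, {"twist": [0, 0, 0], "linear": [0, 0, 0], "claw": 80}, {"twist": [0, 0, 0], "linear": [0, 0, 0], "claw": 80}, {"twist": [0, 0, 0], "linear": [0, 0, 0], "claw": 80}]}}

```text
t: 21.43
position: [0.5709, 0.024, 0.1963]
ee_rot: [-1.858, -2.058, -0.605]
ft_force: [0.2, 0.8, 0.3]
opening: 0.0796
grip_force: 0.0
```

```bash
python3 look.py w9 hairpin carrier; python3 - <<'E'
from st import *
I,C,R=pickle.load(open("pics/w9.pkl","rb"))
print("pred: tip, bend outer, hole, grip, flare end, shank top"); 
cp=lambda x,y:hole-x*sx-y*sy
print(proj([cp(.03,0),cp(-.073,.0075),hole,cp(-.05,.0075),cp(.023,.0155),S+.046*sz],C).round(1))
m=R["hairpin"][0]["region"]
for r in range(0,480,12):
    xs=np.nonzero(m[r])[0]
    if len(xs): print(r,[ (int(g[0]),int(g[-1])) for g in np.split(xs,np.nonzero(np.diff(xs)>1)[0]+1)])
E
```

```text
21.4833 [0.5709 0.0245 0.1963] [[-0.117, 0.992, 0.055], [0.864, 0.074, 0.498], [0.49, 0.106, -0.865]]
hairpin 0.74 [334. 201.] 312 346 129 285 2713
carrier 0.74 [303. 222.] 188 443 193 278 18144
pred: tip, bend outer, hole, grip, flare end, shank top
[[315.2 283.1]
 [326.3 125.5]
 [314.9 240.1]
 [326.3 163.3]
 [338.2 273.3]
 [314.2 246.9]]
132 [(320, 340)]
144 [(314, 323), (338, 346)]
156 [(314, 322), (338, 346)]
168 [(314, 322), (337, 346)]
180 [(314, 322), (336, 345)]
192 [(313, 322), (333, 343)]
204 [(313, 322), (329, 338)]
216 [(313, 334)]
228 [(313, 333)]
240 [(329, 338)]
252 [(328, 334)]
264 [(312, 320), (328, 338)]
276 [(312, 320), (336, 344)]
```

The clip mask lies within about 2 mm of the predicted home pose, with the sprung leg closed (flare end level with the prediction). On to the bottle.

```bash
python3 - <<'E'
from h import *
a=np.deg2rad(70);F=frame([0,0,-1],[np.cos(a),np.sin(a),0])
q=plan([.500,-.19,.2],F,80,minn=12)
E
```

```text
12 rows: twist [0.0102, -0.0105, -0.0289] dist 0.2264
 {"twist":[0.0102, -0.0105, -0.0289],"linear":[-0.195, -0.096, -0.127],"claw":80},
 {"twist":[0.0102, -0.0105, -0.0289],"linear":[-0.189, -0.117, -0.117],"claw":80},
 {"twist":[0.0102, -0.0105, -0.0289],"linear":[-0.181, -0.138, -0.107],"claw":80},
 {"twist":[0.0102, -0.0105, -0.0289],"linear":[-0.171, -0.157, -0.096],"claw":80},
 {"twist":[0.0102, -0.0105, -0.0289],"linear":[-0.159, -0.175, -0.086],"claw":80},
 {"twist":[0.0102, -0.0105, -0.0289],"linear":[-0.145, -0.191, -0.075],"claw":80},
 {"twist":[0.0102, -0.0105, -0.0289],"linear":[-0.129, -0.206, -0.064],"claw":80},
 {"twist":[0.0102, -0.0105, -0.0289],"linear":[-0.112, -0.219, -0.053],"claw":80},
 {"twist":[0.0102, -0.0105, -0.0289],"linear":[-0.093, -0.23, -0.042],"claw":80},
 {"twist":[0.0102, -0.0105, -0.0289],"linear":[-0.073, -0.239, -0.032],"claw":80},
 {"twist":[0.0102, -0.0105, -0.0289],"linear":[-0.052, -0.245, -0.022],"claw":80},
 {"twist":[0.0102, -0.0105, -0.0289],"linear":[-0.03, -0.249, -0.013],"claw":80},
```

Emit:
{"name": "jog_arm", "arguments": {"plan": [{"twist": [0.0102, -0.0105, -0.0289], "linear": [-0.195, -0.096, -0.127], "claw": 80}, {"twist": [0.0102, -0.0105, -0.0289], "linear": [-0.189, -0.117, -0.117], "claw": 80}, {"twist": [0.0102, -0.0105, -0.0289], "linear": [-0.181, -0.138, -0.107], "claw": 80}, {"twist": [0.0102, -0.0105, -0.0289], "linear": [-0.171, -0.157, -0.096], "claw": 80}, {"twist": [0.0102, -0.0105, -0.0289], "linear": [-0.159, -0.175, -0.086], "claw": 80}, {"twist": [0.0102, -0.0105, -0.0289], "linear": [-0.145, -0.191, -0.075], "claw": 80}, {"twist": [0.0102, -0.0105, -0.0289], "linear": [-0.129, -0.206, -0.064], "claw": 80}, {"twist": [0.0102, -0.0105, -0.0289], "linear": [-0.112, -0.219, -0.053], "claw": 80}, {"twist": [0.0102, -0.0105, -0.0289], "linear": [-0.093, -0.23, -0.042], "claw": 80}, {"twist": [0.0102, -0.0105, -0.0289], "linear": [-0.073, -0.239, -0.032], "claw": 80}, {"twist": [0.0102, -0.0105, -0.0289], "linear": [-0.052, -0.245, -0.022], "claw": 80}, {"twist": [0.0102, -0.0105, -0.0289], "linear": [-0.03, -0.249, -0.013], "claw": 80}]}}

```text
t: 22.58
position: [0.4999, -0.1904, 0.2002]
ee_rot: [0.54, 3.092, -0.002]
ft_force: [0.4, 0.6, -0.6]
opening: 0.0798
grip_force: 0.0
```

Emit:
{"name": "jog_arm", "arguments": {"plan": [{"twist": [0, 0, 0], "linear": [0, 0, 0], "claw": 80}, {"twist": [0, 0, 0], "linear": [0, 0, 0], "claw": 80}, {"twist": [0, 0, 0], "linear": [0, 0, 0], "claw": 80}]}}

```text
t: 22.83
position: [0.5003, -0.1897, 0.2002]
ee_rot: [0.552, 3.091, 0.002]
ft_force: [-1.2, -0.1, -0.2]
opening: 0.0798
grip_force: 0.0
```

```bash
python3 look.py w10 sample_bottle; python3 - <<'E'
from h import *
import pickle
I,C,R=pickle.load(open("pics/w10.pkl","rb"));cc=-C[1].T@C[2];print("cam",cc.round(3))
for r in R["sample_bottle"][:3]:
    m=r["region"];c=I[m].mean(0).round();print("score",round(r["score"],2),"col",c)
    # black cap: dark pixels inside mask
    d=m&(I.max(2)<70);ys,xs=np.nonzero(d)
    if len(xs)>100: print("cap px",len(xs),xs.min(),xs.max(),ys.min(),ys.max(),"cap centre z=.07",zpl(((xs.min()+xs.max())/2,(ys.min()+ys.max())/2),C,.07).round(4))
# model fit: cylinder silhouette r=17.5,h=0..62 plus cap, on best non-yellow mask
from scipy.optimize import minimize
for r in R["sample_bottle"][:3]:
    m=r["region"];c=I[m].mean(0)
    if c[2]<.6*c[0]: continue
    A=np.linspace(0,2*np.pi,40,endpoint=False)
    def sil(p):
        P=np.vstack([np.c_[p[0]+.0175*np.cos(A),p[1]+.0175*np.sin(A),0*A+z] for z in(0,.055)]+[np.c_[p[0]+.011*np.cos(A),p[1]+.011*np.sin(A),0*A+.07]])
        h=cv2.convexHull((proj(P,C)*16).astype(np.int32));o=np.zeros(m.shape,np.uint8);cv2.fillPoly(o,[h],1,shift=4);return o>0
    f=lambda p:1-(sil(p)&m).sum()/(sil(p)|m).sum()
    z=minimize(f,zpl(r["pixel"],C,.035)[:2],method="Nelder-Mead",options=dict(initial_simplex=zpl(r["pixel"],C,.035)[:2]+np.array([[0,0],[.01,0],[0,.01]])));print("fit",z.x.round(4),"IoU",1-z.fun)
E
```

```text
22.8833 [ 0.5004 -0.1898  0.2   ] [[-0.938, 0.346, 0.002], [0.346, 0.938, 0.001], [-0.001, 0.001, -1.0]]
sample_bottle 0.96 [334. 128.] 308 354 104 151 1724
sample_bottle 0.84 [338. 233.] 316 359 206 257 1820
cam [ 0.436 -0.167  0.37 ]
score 0.96 col [207. 172.  16.]
score 0.84 col [108. 110. 103.]
cap px 720 325 353 226 256 cap centre z=.07 [ 0.5127 -0.1841  0.07  ]
fit [ 0.5124 -0.1848] IoU 0.8609271523178808
```

```bash
python3 - <<'E'
from h import *
a=np.deg2rad(70);F=frame([0,0,-1],[np.cos(a),np.sin(a),0])
q=plan([.5126,-.1845,.027],F,80,minn=6)
E
```

```text
6 rows: twist [0.0001, 0.0001, -0.0002] dist 0.1735
 {"twist":[0.0001, 0.0001, -0.0002],"linear":[-0.021, 0.02, 0.385],"claw":80},
 {"twist":[0.0001, 0.0001, -0.0002],"linear":[-0.021, 0.02, 0.385],"claw":80},
 {"twist":[0.0001, 0.0001, -0.0002],"linear":[-0.021, 0.021, 0.385],"claw":80},
 {"twist":[0.0001, 0.0001, -0.0002],"linear":[-0.021, 0.021, 0.385],"claw":80},
 {"twist":[0.0001, 0.0001, -0.0002],"linear":[-0.021, 0.021, 0.385],"claw":80},
 {"twist":[0.0001, 0.0001, -0.0002],"linear":[-0.021, 0.021, 0.385],"claw":80},
```

Emit:
{"name": "jog_arm", "arguments": {"plan": [{"twist": [0, 0, 0], "linear": [-0.063, 0.062, 0.2], "claw": 80}, {"twist": [0, 0, 0], "linear": [-0.063, 0.062, 0.4], "claw": 80}, {"twist": [0, 0, 0], "linear": [0, 0, 0.5], "claw": 80}, {"twist": [0, 0, 0], "linear": [0, 0, 0.5], "claw": 80}, {"twist": [0, 0, 0], "linear": [0, 0, 0.45], "claw": 80}, {"twist": [0, 0, 0], "linear": [0, 0, 0.26], "claw": 80}, {"twist": [0, 0, 0], "linear": [0, 0, 0], "claw": 80}, {"twist": [0, 0, 0], "linear": [0, 0, 0], "claw": 80}, {"twist": [0, 0, 0], "linear": [0, 0, 0], "claw": 80}]}}

```text
t: 23.68
position: [0.5137, -0.1856, 0.0281]
ee_rot: [0.55, 3.089, -0.001]
ft_force: [1.1, -0.0, 0.0]
opening: 0.0804
grip_force: 0.0
```

Emit:
{"name": "jog_arm", "arguments": {"plan": [{"twist": [0, 0, 0], "linear": [0, 0, 0], "claw": 20}, {"twist": [0, 0, 0], "linear": [0, 0, 0], "claw": 20}, {"twist": [0, 0, 0], "linear": [0, 0, 0], "claw": 20}, {"twist": [0, 0, 0], "linear": [0, 0, 0], "claw": 20}, {"twist": [0, 0, 0], "linear": [0, 0, 0], "claw": 20}, {"twist": [0, 0, 0], "linear": [0, 0, 0], "claw": 20}, {"twist": [0, 0, 0], "linear": [0, 0, 0], "claw": 20}]}}

```text
t: 24.27
position: [0.5123, -0.1853, 0.027]
ee_rot: [0.55, 3.091, 0.0]
ft_force: [0.1, 0.6, 0.4]
opening: 0.0363
grip_force: 0.2
```

```bash
cat >> st.py <<'E'
offb=np.array([0,0,0.0])  # bottle base in tool, set below
E
python3 - <<'E'
from st import *
s=robot.sense();T=Ro.from_rotvec(s["ee_rot"]).as_matrix();p=s["position"];print(p.round(4),s["opening"],s["grip_force"])
print("bottle in tool",T.T@(np.array([.5126,-.1845,0])-p))
L=plan(p+[0,0,.17],T,20)
pk=S+.004*sz+.056*sy
plan(pk+(p[2])*sz+.10*sz,frame(-sz,sx),20,start=L,minn=14)
E
```

```text
[ 0.5123 -0.1853  0.027 ] 0.03626270659070571 0.16433204524219036
bottle in tool [3.77913184e-05 8.77833056e-04 2.70443876e-02]
5 rows: twist [0.0, 0.0, 0.0] dist 0.17
 {"twist":[0.0, 0.0, 0.0],"linear":[-0.001, 0.0, -0.453],"claw":20},
 {"twist":[0.0, 0.0, 0.0],"linear":[-0.001, 0.0, -0.453],"claw":20},
 {"twist":[0.0, 0.0, 0.0],"linear":[-0.001, 0.0, -0.453],"claw":20},
 {"twist":[0.0, 0.0, 0.0],"linear":[-0.001, 0.0, -0.453],"claw":20},
 {"twist":[0.0, 0.0, 0.0],"linear":[-0.001, 0.0, -0.453],"claw":20},
14 rows: twist [-0.012, 0.0002, -0.0101] dist 0.2036
 {"twist":[-0.012, 0.0002, -0.0101],"linear":[0.07, 0.181, 0.008],"claw":20},
 {"twist":[-0.012, 0.0002, -0.0101],"linear":[0.064, 0.182, 0.015],"claw":20},
 {"twist":[-0.012, 0.0002, -0.0101],"linear":[0.058, 0.184, 0.022],"claw":20},
 {"twist":[-0.012, 0.0002, -0.0101],"linear":[0.053, 0.184, 0.029],"claw":20},
 {"twist":[-0.012, 0.0002, -0.0101],"linear":[0.047, 0.185, 0.036],"claw":20},
 {"twist":[-0.012, 0.0002, -0.0101],"linear":[0.041, 0.185, 0.043],"claw":20},
 {"twist":[-0.012, 0.0002, -0.0101],"linear":[0.035, 0.184, 0.05],"claw":20},
 {"twist":[-0.012, 0.0002, -0.0101],"linear":[0.029, 0.183, 0.057],"claw":20},
 {"twist":[-0.012, 0.0002, -0.0101],"linear":[0.023, 0.182, 0.064],"claw":20},
 {"twist":[-0.012, 0.0002, -0.0101],"linear":[0.017, 0.18, 0.071],"claw":20},
 {"twist":[-0.012, 0.0002, -0.0101],"linear":[0.012, 0.177, 0.077],"claw":20},
 {"twist":[-0.012, 0.0002, -0.0101],"linear":[0.006, 0.175, 0.084],"claw":20},
 {"twist":[-0.012, 0.0002, -0.0101],"linear":[0.001, 0.171, 0.091],"claw":20},
 {"twist":[-0.012, 0.0002, -0.0101],"linear":[-0.005, 0.168, 0.097],"claw":20},
```

Emit:
{"name": "jog_arm", "arguments": {"plan": [{"twist": [0, 0, 0], "linear": [0, 0, 0], "claw": 20}, {"twist": [0, 0, 0], "linear": [0, 0, 0], "claw": 20}, {"twist": [0, 0, 0], "linear": [0, 0, 0], "claw": 20}, {"twist": [0, 0, 0], "linear": [0, 0, -0.2], "claw": 20}, {"twist": [0, 0, 0], "linear": [0, 0, -0.45], "claw": 20}, {"twist": [0, 0, 0], "linear": [0, 0, -0.45], "claw": 20}, {"twist": [0, 0, 0], "linear": [0, 0, -0.45], "claw": 20}, {"twist": [0, 0, 0], "linear": [0, 0, -0.45], "claw": 20}, {"twist": [0, 0, 0], "linear": [0, 0, -0.27], "claw": 20}]}}

```text
t: 25.02
position: [0.513, -0.1858, 0.2008]
ee_rot: [0.549, 3.087, -0.002]
ft_force: [0.2, 0.3, -0.9]
opening: 0.0348
grip_force: 30.0
```

Emit:
{"name": "jog_arm", "arguments": {"plan": [{"twist": [-0.012, 0.0002, -0.0101], "linear": [0.07, 0.181, 0.008], "claw": 20}, {"twist": [-0.012, 0.0002, -0.0101], "linear": [0.064, 0.182, 0.015], "claw": 20}, {"twist": [-0.012, 0.0002, -0.0101], "linear": [0.058, 0.184, 0.022], "claw": 20}, {"twist": [-0.012, 0.0002, -0.0101], "linear": [0.053, 0.184, 0.029], "claw": 20}, {"twist": [-0.012, 0.0002, -0.0101], "linear": [0.047, 0.185, 0.036], "claw": 20}, {"twist": [-0.012, 0.0002, -0.0101], "linear": [0.041, 0.185, 0.043], "claw": 20}, {"twist": [-0.012, 0.0002, -0.0101], "linear": [0.035, 0.184, 0.05], "claw": 20}]}}

```text
t: 25.6
position: [0.5099, -0.0829, 0.1926]
ee_rot: [0.195, 3.066, 0.404]
ft_force: [0.9, -0.2, 0.6]
opening: 0.0343
grip_force: 30.0
```

Emit:
{"name": "jog_arm", "arguments": {"plan": [{"twist": [-0.012, 0.0002, -0.0101], "linear": [0.029, 0.183, 0.057], "claw": 20}, {"twist": [-0.012, 0.0002, -0.0101], "linear": [0.023, 0.182, 0.064], "claw": 20}, {"twist": [-0.012, 0.0002, -0.0101], "linear": [0.017, 0.18, 0.071], "claw": 20}, {"twist": [-0.012, 0.0002, -0.0101], "linear": [0.012, 0.177, 0.077], "claw": 20}, {"twist": [-0.012, 0.0002, -0.0101], "linear": [0.006, 0.175, 0.084], "claw": 20}, {"twist": [-0.012, 0.0002, -0.0101], "linear": [0.001, 0.171, 0.091], "claw": 20}, {"twist": [-0.012, 0.0002, -0.0101], "linear": [-0.005, 0.168, 0.097], "claw": 20}, {"twist": [0, 0, 0], "linear": [0, 0, 0], "claw": 20}, {"twist": [0, 0, 0], "linear": [0, 0, 0], "claw": 20}, {"twist": [0, 0, 0], "linear": [0, 0, 0], "claw": 20}, {"twist": [0, 0, 0], "linear": [0, 0, 0], "claw": 20}]}}

```text
t: 26.52
position: [0.5087, 0.0177, 0.1886]
ee_rot: [-0.151, 2.952, 0.779]
ft_force: [-0.4, 0.0, 0.4]
opening: 0.035
grip_force: 30.0
```

```bash
cat >> st.py <<'E'
pk=S+.004*sz+.056*sy;H=.027
def bot(n=4,look=True):
    B=np.array([sx,sy,sz]);L=[]
    for i in range(n):
        s=robot.sense();T=Ro.from_rotvec(s["ee_rot"]).as_matrix();L.append(np.r_[B@(s["position"]+T@[0,0,H]-pk)*1e3,B@s["ft_force"],np.rad2deg(Ro.from_matrix(F.T@T).as_rotvec())]);robot.get_image("wrist")
    print("t",round(s["t"],2),"bottle base rel pocket mm",np.mean(L,0)[:3].round(2),"F",np.mean(L,0)[3:6].round(1),"rot",np.mean(L,0)[6:].round(2),"open",round(s["opening"],4),s["grip_force"])
E
python3 - <<'E'
from st import *
bot()
I,*C=cam("wrist")
# pocket in view? fit circle of bar pocket via cut_out, and bottle in hand
print("pocket rim pred px",proj([pk+.02*sz],C).round(1),"bar end corners pred",proj([S+.024*sz+.084*sy+a*.028*sx for a in(-1,1)],C).round(1))
for n in("carrier","sample_bottle"):
    for r in robot.cut_out("wrist",n)[:2]:
        m=r["region"];ys,xs=np.nonzero(m);print(n,round(r["score"],2),xs.min(),xs.max(),ys.min(),ys.max(),[(q,int(np.nonzero(m[q])[0].min()),int(np.nonzero(m[q])[0].max())) for q in range(ys.min()+3,ys.max(),12)])
E
```

```text
t 26.67 bottle base rel pocket mm [ -0.11   0.19 100.51] F [-0.1  0.2 -0.2] rot [ 0.06 -0.   -0.01] open 0.0345 29.9991175532341
pocket rim pred px [[326.9 236.4]] bar end corners pred [[284.1 194.8]
 [369.8 194.9]]Traceback (most recent call last):
  File "<stdin>", line 8, in <module>
    return umr_minimum(a, axis, None, out, keepdims, initial, where)
ValueError: zero-size array to reduction operation minimum which has no identity
```

```bash
python3 look.py w11 carrier sample_bottle; python3 - <<'E'
from st import *
I,C,R=pickle.load(open("pics/w11.pkl","rb"));s=robot.sense();T=Ro.from_rotvec(s["ee_rot"]).as_matrix()
m=R["carrier"][0]["region"]
for r in(190,192,194,196,198,202,206,210,214): 
    xs=np.nonzero(m[r])[0]; print(r,(xs.min(),xs.max()) if len(xs) else None,end=" ")
print("\npred bar edges @end",proj([S+.024*sz+.084*sy+a*.028*sx for a in(-1,1)],C).round(1).tolist(),"@75",proj([S+.024*sz+.075*sy+a*.028*sx for a in(-1,1)],C).round(1).tolist())
g=lambda z,r,x=0:proj([s["position"]+T@np.array([x+r*np.cos(a),r*np.sin(a),H-z]) for a in np.linspace(0,6.28,60)],C)
for nm,z,r in(("base",0,.0175),("shoulder",.058,.0175),("cap",.07,.011)): q=g(z,r);print(nm,q.min(0).round(),q.max(0).round())
d=I[:,290:370].max(2)
print("col 326 rows150-300",I[150:300:3,326].mean(1).round().astype(int).tolist())
print("row 240",I[240,270:385:3].mean(1).round().astype(int).tolist())
E
```

```text
26.8667 [0.5085 0.018  0.1885] [[-0.992, -0.117, 0.056], [-0.074, 0.865, 0.496], [-0.106, 0.488, -0.866]]
carrier 0.87 [322. 235.] 283 368 190 391 7529
sample_bottle 0.92 [324. 291.] 282 368 250 376 5365
190 (np.int64(315), np.int64(362)) 192 (np.int64(285), np.int64(366)) 194 (np.int64(284), np.int64(367)) 196 (np.int64(283), np.int64(368)) 198 (np.int64(283), np.int64(368)) 202 (np.int64(283), np.int64(368)) 206 (np.int64(283), np.int64(368)) 210 (np.int64(283), np.int64(368)) 214 (np.int64(283), np.int64(367)) 
pred bar edges @end [[283.9, 195.0], [369.6, 195.0]] @75 [[284.2, 208.6], [369.3, 208.6]]
base [291. 240.] [363. 309.]
shoulder [279. 282.] [377. 373.]
cap [295. 314.] [362. 375.]
col 326 rows150-300 [202, 202, 201, 199, 201, 201, 202, 202, 201, 202, 203, 202, 203, 203, 128, 131, 224, 224, 224, 217, 215, 221, 221, 220, 221, 220, 221, 221, 221, 221, 221, 221, 221, 189, 199, 195, 146, 144, 153, 175, 183, 183, 186, 189, 193, 195, 198, 202, 198, 190]
row 240 [233, 232, 232, 232, 232, 226, 227, 225, 229, 230, 200, 218, 221, 226, 223, 218, 223, 221, 220, 220, 219, 225, 225, 223, 222, 223, 217, 117, 125, 209, 222, 225, 227, 233, 233, 234, 234, 233, 231]
```

```bash
python3 - <<'E'
from st import *
from scipy.optimize import least_squares
I,C,R=pickle.load(open("pics/w11.pkl","rb"));s=robot.sense();T=Ro.from_rotvec(s["ee_rot"]).as_matrix();p=s["position"]
m=R["sample_bottle"][0]["region"]
top=[(c,int(np.nonzero(m[:,c])[0].min())) for c in range(286,366,6) if m[:,c].any()];print(top)
for h in(0,.003):
    P=np.array([T.T@(plane(q,C,p+T@[0,0,H-h],T[:,2])-p) for q in top])[:,:2]*1e3;print(h,P.round(1).tolist())
print("row profile",[(r,int(np.nonzero(m[r])[0].min()),int(np.nonzero(m[r])[0].max())) for r in range(252,312,6) if m[r].any()])
# w10: same for upright bottle
I,C,R=pickle.load(open("pics/w10.pkl","rb"));m=R["sample_bottle"][1]["region"]
top=[(c,int(np.nonzero(m[:,c])[0].min()),int(np.nonzero(m[:,c])[0].max())) for c in range(312,362,4) if m[:,c].any()];print("w10",top)
a=np.deg2rad(70);X=np.array([-np.sin(a),np.cos(a),0]);Y=np.array([np.cos(a),np.sin(a),0]);c0=np.array([.5126,-.1845,0])
A=np.linspace(0,6.28,60)
for z,r in((0,.0175),(.055,.0175),(.07,.011)):
    q=proj([c0+r*np.cos(t)*X+r*np.sin(t)*Y+[0,0,z] for t in A],C);print(z,q.min(0).round(1),q.max(0).round(1))
g=I.max(2);print([ (r,np.nonzero(g[r,300:370]<80)[0]+300) and (r,int((g[r,300:370]<80).sum()),int(np.nonzero(g[r,300:370]<80)[0].mean()+300) if (g[r,300:370]<80).any() else 0) for r in range(200,264,4)])
E
```

```text
[(286, 289), (292, 270), (298, 262), (304, 256), (310, 252), (316, 251), (322, 250), (328, 250), (334, 250), (340, 252), (346, 255), (352, 261), (358, 268), (364, 286)]
0 [[-7.1, -20.3], [2.7, -17.2], [6.8, -14.2], [9.8, -11.3], [11.8, -8.4], [12.3, -5.5], [12.8, -2.6], [12.8, 0.3], [12.8, 3.2], [11.8, 6.0], [10.3, 8.9], [7.3, 11.9], [3.7, 14.8], [-5.5, 18.0]]
0.003 [[-6.0, -20.0], [3.7, -16.9], [7.7, -14.0], [10.7, -11.1], [12.6, -8.2], [13.1, -5.4], [13.6, -2.6], [13.6, 0.3], [13.6, 3.1], [12.6, 5.9], [11.2, 8.8], [8.2, 11.7], [4.7, 14.6], [-4.4, 17.7]]
row profile [(252, 310, 340), (258, 301, 349), (264, 296, 355), (270, 292, 359), (276, 290, 361), (282, 288, 363), (288, 287, 364), (294, 285, 365), (300, 284, 366), (306, 283, 367)]
w10 [(316, 227, 236), (320, 215, 248), (324, 211, 251), (328, 208, 254), (332, 207, 256), (336, 206, 257), (340, 206, 257), (344, 208, 256), (348, 210, 254), (352, 213, 251), (356, 219, 247)]
0 [316.3 201.6] [355.8 240.3]
0.055 [314.8 213.4] [360.9 258.2]
0.07 [323.3 226.3] [353.6 255.6]
[(200, 0, 0), (204, 0, 0), (208, 0, 0), (212, 0, 0), (216, 0, 0), (220, 0, 0), (224, 0, 0), (228, 16, 338), (232, 24, 338), (236, 27, 339), (240, 29, 339), (244, 29, 339), (248, 27, 339), (252, 23, 339), (256, 11, 339), (260, 0, 0)]
```

```bash
python3 - <<'E'
from st import *
s=robot.sense();T=Ro.from_rotvec(s["ee_rot"]).as_matrix();p=s["position"]
obs={"side":(327.5,297.5),"scene":(364,295.5)}
for c in("side","scene"):
    J,*D=cam(c)
    for nm,b in(("c0",(.5126,-.1845)),("shift",(.5157,-.1856))):
        q=proj([[*b,z] for z in(0,.035,.07)],D);print(c,nm,q.round(1).tolist(),"obs centre",obs[c])
    # in hand now
    for off_ in(0,-.0033): print(" inhand off",off_,proj([p+T@np.array([off_,0,H-z]) for z in(0,.02)],D).round(1).tolist())
    for r in robot.cut_out(c,"sample_bottle")[:3]:
        m=r["region"];ys,xs=np.nonzero(m);col=J[m].mean(0).round();print("  det",round(r["score"],2),xs.min(),xs.max(),ys.min(),ys.max(),col,[(q,int(np.nonzero(m[q])[0].min()),int(np.nonzero(m[q])[0].max())) for q in range(ys.min(),ys.max()+1,2)])
# cross-check with yellow twin free: base in original side picture
E
```

```text
side c0 [[326.2, 309.2], [326.0, 297.2], [325.9, 284.7]] obs centre (327.5, 297.5)
side shift [[327.7, 309.2], [327.6, 297.2], [327.5, 284.8]] obs centre (327.5, 297.5)
 inhand off 0 [[295.9, 191.9], [296.2, 187.7]]
 inhand off -0.0033 [[297.3, 191.5], [297.6, 187.3]]
  det 0.6 281 297 283 314 [182. 150.  50.] [(283, 286, 290), (285, 284, 292), (287, 283, 293), (289, 283, 294), (291, 282, 295), (293, 281, 296), (295, 281, 296), (297, 281, 297), (299, 281, 297), (301, 281, 297), (303, 281, 297), (305, 281, 297), (307, 281, 297), (309, 282, 297), (311, 283, 296), (313, 285, 293)]
scene c0 [[363.0, 307.6], [363.4, 294.5], [363.7, 281.1]] obs centre (364, 295.5)
scene shift [[364.2, 307.2], [364.6, 294.1], [364.9, 280.8]] obs centre (364, 295.5)
 inhand off 0 [[294.9, 221.5], [297.3, 216.0]]
 inhand off -0.0033 [[295.7, 221.0], [298.1, 215.5]]
  det 0.92 328 342 288 319 [176. 141.  56.] [(288, 335, 335), (290, 331, 339), (292, 330, 339), (294, 330, 339), (296, 329, 340), (298, 328, 341), (300, 328, 341), (302, 328, 342), (304, 328, 342), (306, 328, 342), (308, 328, 342), (310, 328, 342), (312, 328, 342), (314, 328, 342), (316, 329, 341), (318, 330, 340)]
  det 0.56 290 306 200 225 [126. 120. 113.] [(200, 301, 304), (202, 300, 306), (204, 298, 306), (206, 295, 305), (208, 294, 304), (210, 294, 304), (212, 293, 303), (214, 292, 302), (216, 291, 301), (218, 290, 300), (220, 290, 299), (222, 291, 300), (224, 293, 301)]
```

The side view and the wrist base arc both say the bottle sits about 3 mm towards −x of the tool. I'll shift +3 mm and lower it.

Emit:
{"name": "jog_arm", "arguments": {"plan": [{"twist": [0, 0, 0], "linear": [0.037, 0, 0.15], "claw": 20}, {"twist": [0, 0, 0], "linear": [0, 0, 0.3], "claw": 20}, {"twist": [0, 0, 0], "linear": [0, 0, 0.3], "claw": 20}, {"twist": [0, 0, 0], "linear": [0, 0, 0.2], "claw": 20}, {"twist": [0, 0, 0], "linear": [0, 0, 0.07], "claw": 20}, {"twist": [0, 0, 0], "linear": [0, 0, 0], "claw": 20}, {"twist": [0, 0, 0], "linear": [0, 0, 0], "claw": 20}]}}

```text
t: 27.75
position: [0.5103, 0.0558, 0.1223]
ee_rot: [-0.152, 2.952, 0.781]
ft_force: [-0.1, -0.2, 0.1]
opening: 0.0343
grip_force: 30.0
```

```bash
python3 look.py w12 sample_bottle carrier; python3 - <<'E'
from st import *
bot()
I,C,R=pickle.load(open("pics/w12.pkl","rb"));s=robot.sense();T=Ro.from_rotvec(s["ee_rot"]).as_matrix();p=s["position"]
m=R["sample_bottle"][0]["region"]
top=[(c,int(np.nonzero(m[:,c])[0].min())) for c in range(286,370,6) if m[:,c].any()];print(top)
rim=proj([pk+.02*sz+.019*(np.cos(a)*sx+np.sin(a)*sy) for a in np.linspace(0,6.28,60)],C);print("rim pred",rim.min(0).round(1),rim.max(0).round(1))
print("col 326 rows160-290",I[160:290:2,326].mean(1).round().astype(int).tolist())
for r in (200,210,220,230): print(r,I[r,276:380:2].mean(1).round().astype(int).tolist())
E
```

```text
27.8 [0.5107 0.0556 0.1226] [[-0.991, -0.118, 0.057], [-0.074, 0.865, 0.496], [-0.108, 0.488, -0.866]]
sample_bottle 0.76 [327. 292.] 283 369 250 376 5359
t 28.05 bottle base rel pocket mm [ 0.08  2.52 24.51] F [-0.2  0.4 -0.2] rot [ 0.05 -0.07 -0.05] open 0.0343 29.999142587184906
[(286, 289), (292, 271), (298, 261), (304, 255), (310, 252), (316, 250), (322, 250), (328, 250), (334, 250), (340, 252), (346, 255), (352, 259), (358, 269), (364, 288)]
rim pred [288.6 241.1] [365.  313.5]
col 326 rows160-290 [177, 177, 176, 176, 177, 176, 177, 176, 177, 176, 177, 176, 177, 178, 176, 177, 177, 177, 177, 178, 177, 178, 177, 178, 179, 179, 177, 166, 100, 86, 85, 84, 133, 198, 202, 202, 202, 202, 202, 201, 180, 184, 197, 197, 181, 156, 175, 182, 157, 144, 145, 144, 145, 149, 158, 159, 159, 159, 162, 163, 165, 167, 170, 172, 174]
200 [178, 177, 178, 178, 177, 178, 178, 178, 177, 177, 176, 176, 175, 176, 175, 176, 175, 176, 175, 176, 175, 173, 172, 174, 176, 177, 177, 177, 176, 177, 177, 176, 176, 176, 175, 176, 178, 177, 177, 177, 177, 177, 177, 178, 178, 176, 177, 177, 176, 176, 176, 174]
210 [176, 177, 178, 176, 177, 177, 177, 178, 179, 178, 178, 177, 177, 177, 178, 177, 177, 177, 176, 177, 176, 174, 177, 177, 179, 179, 177, 177, 177, 177, 175, 177, 176, 175, 176, 176, 177, 176, 177, 178, 177, 178, 176, 177, 176, 175, 175, 174, 174, 175, 175, 175]
220 [85, 85, 86, 85, 85, 87, 88, 86, 87, 87, 87, 86, 87, 85, 85, 85, 84, 85, 86, 85, 86, 86, 86, 86, 85, 85, 84, 84, 85, 84, 85, 85, 83, 87, 87, 86, 84, 86, 84, 84, 85, 85, 83, 85, 84, 84, 85, 85, 85, 83, 81, 86]
230 [202, 202, 205, 204, 203, 201, 194, 196, 198, 199, 201, 202, 200, 200, 201, 200, 201, 202, 198, 197, 197, 201, 201, 198, 198, 202, 202, 202, 201, 203, 199, 195, 197, 200, 201, 200, 196, 197, 200, 201, 200, 199, 197, 193, 196, 195, 190, 189, 196, 202, 205, 203]
```

```bash
python3 - <<'E'
from st import *
I,C,R=pickle.load(open("pics/w12.pkl","rb"))
for n,P in(("base vertex centred",pk+.0245*sz+.0175*sy),("1mm less",pk+.0245*sz+.0165*sy),("rim front 19",pk+.02*sz+.019*sy),("rim 20",pk+.02*sz+.020*sy),("bar end",S+.024*sz+.084*sy)): print(n,proj([P],C).round(1))
E
```

```text
base vertex centred [[326.9 246.5]]
1mm less [[326.9 248.6]]
rim front 19 [[326.9 241.1]]
rim 20 [[326.9 239.1]]
bar end [[326.9 223. ]]
```

Emit:
{"name": "jog_arm", "arguments": {"plan": [{"twist": [0, 0, 0], "linear": [0.01, 0, 0.03], "claw": 20}, {"twist": [0, 0, 0], "linear": [0, 0, 0.03], "claw": 20}, {"twist": [0, 0, 0], "linear": [0, 0, 0.03], "claw": 20}, {"twist": [0, 0, 0], "linear": [0, 0, 0.025], "claw": 20}, {"twist": [0, 0, 0], "linear": [0, 0, 0], "claw": 20}]}}

```text
t: 28.52
position: [0.51, 0.0604, 0.1141]
ee_rot: [-0.151, 2.952, 0.781]
ft_force: [0.2, 0.2, -1.8]
opening: 0.0347
grip_force: 30.0
```

```bash
python3 -c "
from st import *
bot(3)"
```

```text
t 28.62 bottle base rel pocket mm [ 0.25  3.69 14.72] F [-0.1 -0.8 -1.4] rot [ 0.    0.01 -0.01] open 0.0344 29.998878836631775
```

No contact force 5 mm into the pocket. I'll continue to the floor.

Emit:
{"name": "jog_arm", "arguments": {"plan": [{"twist": [0, 0, 0], "linear": [0, 0, 0.05], "claw": 20}, {"twist": [0, 0, 0], "linear": [0, 0, 0.05], "claw": 20}, {"twist": [0, 0, 0], "linear": [0, 0, 0.045], "claw": 20}, {"twist": [0, 0, 0], "linear": [0, 0, 0.02], "claw": 20}, {"twist": [0, 0, 0], "linear": [0, 0, 0], "claw": 20}]}}

```text
t: 29.08
position: [0.5106, 0.0666, 0.1034]
ee_rot: [-0.152, 2.952, 0.781]
ft_force: [2.7, 1.5, -0.5]
opening: 0.0344
grip_force: 30.0
```

```bash
python3 -c "
from st import *
bot(3)"
```

```text
t 29.18 bottle base rel pocket mm [0.24 3.75 2.38] F [ 0.9 -2.6 -1.7] rot [ 0.    0.02 -0.01] open 0.0344 29.998606145381927
```

Emit:
{"name": "jog_arm", "arguments": {"plan": [{"twist": [0, 0, 0], "linear": [-0.007, 0, 0.012], "claw": 20}, {"twist": [0, 0, 0], "linear": [0, 0, 0.015], "claw": 20}, {"twist": [0, 0, 0], "linear": [0, 0, 0.01], "claw": 20}, {"twist": [0, 0, 0], "linear": [0, 0, 0], "claw": 20}]}}

```text
t: 29.57
position: [0.5109, 0.0677, 0.1013]
ee_rot: [-0.152, 2.953, 0.781]
ft_force: [0.6, 0.4, 1.2]
opening: 0.0344
grip_force: 30.0
```

```bash
python3 -c "
from st import *
bot(3)"
```

```text
t 29.67 bottle base rel pocket mm [ 0.14  3.59 -0.11] F [ 0.3 -0.5  0.2] rot [ 0.02  0.05 -0.02] open 0.0348 29.999625384807587
```

Emit:
{"name": "jog_arm", "arguments": {"plan": [{"twist": [0, 0, 0], "linear": [0, 0, 0.012], "claw": 20}, {"twist": [0, 0, 0], "linear": [0, 0, 0], "claw": 20}]}}

```text
t: 29.88
position: [0.5109, 0.0679, 0.1008]
ee_rot: [-0.153, 2.953, 0.781]
ft_force: [-1.9, -3.4, 5.5]
opening: 0.0348
grip_force: 30.0
```

```bash
python3 -c "
from st import *
bot(3)"
```

```text
t 29.98 bottle base rel pocket mm [ 0.14  3.64 -0.61] F [0.3 1.2 6. ] rot [ 0.03  0.04 -0.05] open 0.0345 30.00166565179825
```

Emit:
{"name": "jog_arm", "arguments": {"plan": [{"twist": [0, 0, 0], "linear": [0, 0, 0], "claw": 70}, {"twist": [0, 0, 0], "linear": [0, 0, 0], "claw": 70}, {"twist": [0, 0, 0], "linear": [0, 0, 0], "claw": 70}, {"twist": [0, 0, 0], "linear": [0, 0, -0.1], "claw": 70}, {"twist": [0, 0, 0], "linear": [0, 0, -0.3], "claw": 70}, {"twist": [0, 0, 0], "linear": [0, 0, -0.45], "claw": 70}, {"twist": [0, 0, 0], "linear": [0, 0, -0.45], "claw": 70}, {"twist": [0, 0, 0], "linear": [-0.4, 0, -0.3], "claw": 70}, {"twist": [0, 0, 0], "linear": [-0.4, 0, -0.2], "claw": 70}, {"twist": [0, 0, 0], "linear": [0, 0, 0], "claw": 70}, {"twist": [0, 0, 0], "linear": [0, 0, 0], "claw": 70}, {"twist": [0, 0, 0], "linear": [0, 0, 0], "claw": 70}]}}

```text
t: 31.03
position: [0.5618, 0.0058, 0.223]
ee_rot: [-0.152, 2.955, 0.783]
ft_force: [0.2, -0.3, -0.0]
opening: 0.0699
grip_force: 0.0
```

```bash
python3 look.py w13 hairpin carrier sample_bottle; python3 - <<'E'
from st import *
I,C,R=pickle.load(open("pics/w13.pkl","rb"))
cp=lambda x,y:hole-x*sx-y*sy
print("clip pred: tip, bend outer, hole, flare",proj([cp(.03,0),cp(-.073,.0075),hole,cp(.023,.0155)],C).round(1).tolist())
m=R["hairpin"][0]["region"]
for c in range(200,460,12):
    ys=np.nonzero(m[:,c])[0]
    if len(ys): print(c,[(int(g[0]),int(g[-1])) for g in np.split(ys,np.nonzero(np.diff(ys)>1)[0]+1)])
A=np.linspace(0,6.28,60);cyl=lambda z,r:proj([pk+z*sz+r*(np.cos(a)*sx+np.sin(a)*sy) for a in A],C)
for z,r in((.02,.0175),(.058,.0175),(.07,.011)): q=cyl(z,r);print("bottle",z,q.min(0).round(1),q.max(0).round(1))
mb=R["sample_bottle"][0]["region"] if R["sample_bottle"] else None
d=I.max(2)<60;q=cyl(.07,.011).mean(0).astype(int);w=d[max(0,q[1]-30):q[1]+30,q[0]-30:q[0]+30];ys,xs=np.nonzero(w);print("dark cap",xs.min()+q[0]-30,xs.max()+q[0]-30,ys.min()+max(0,q[1]-30),ys.max()+max(0,q[1]-30),len(xs))
print("bar corners pred",proj([S+.024*sz+.084*sy+a*.028*sx for a in(-1,1)],C).round(1).tolist())
for c in("side","scene"):
    J,*D=cam(c);print(c,"bottle centre pred",proj([pk+z*sz for z in(.02,.045,.07)],D).round(1).tolist(),[(round(r["score"],2),r["pixel"],J[r["region"]].mean(0).round().tolist()) for r in robot.cut_out(c,"sample_bottle")[:3]])
    print([ (round(r["score"],2),np.round(r["pixel"]).tolist()) for r in robot.cut_out(c,"vial_a")[:3]],"clip pred",proj([hole,cp(-.05,.0075)],D).round(1).tolist(),[(round(r["score"],2),np.round(r["pixel"]).tolist()) for r in robot.cut_out(c,"hairpin")[:3]])
E
```

```text
31.0833 [0.5615 0.006  0.2228] [[-0.992, -0.116, 0.052], [-0.075, 0.864, 0.497], [-0.103, 0.489, -0.866]]
hairpin 0.9 [365. 243.] 286 421 226 254 1817
carrier 0.7 [320. 204.] 284 367 108 312 11260
sample_bottle 0.86 [324. 150.] 298 350 124 176 2217
clip pred: tip, bend outer, hole, flare [[285.5, 228.5], [425.5, 238.4], [326.4, 228.5], [295.4, 248.9]]
296 [(226, 233), (245, 253)]
308 [(226, 233), (237, 244)]
320 [(244, 247)]
332 [(242, 247)]
344 [(228, 243)]
356 [(227, 233), (240, 248)]
368 [(227, 234), (244, 251)]
380 [(227, 234), (248, 253)]
392 [(227, 235), (248, 253)]
404 [(228, 235), (247, 254)]
416 [(230, 251)]
bottle 0.02 [301.9 124.8] [351.  174.9]
bottle 0.058 [298.7 123.7] [354.5 180.7]
bottle 0.07 [308.3 134.7] [345.  172.1]
dark cap 307 341 134 169 941
bar corners pred [[286.3, 109.2], [366.7, 109.2]]
side bottle centre pred [[294.8, 207.5], [295.2, 202.8], [295.6, 198.0]] [(0.78, [286.4, 299.8], [183.0, 152.0, 56.0]), (0.64, [294.2, 205.6], [116.0, 113.0, 107.0])]
[(0.58, [435.0, 303.0]), (0.54, [404.0, 295.0])] clip pred [[316.8, 199.6], [312.1, 181.3]] [(0.92, [307.0, 411.0]), (0.7, [296.0, 205.0]), (0.49, [319.0, 192.0])]
scene bottle centre pred [[285.8, 242.6], [288.6, 236.2], [291.5, 229.7]] [(0.85, [335.3, 303.3], [174.0, 138.0, 54.0]), (0.72, [305.7, 235.1], [178.0, 160.0, 147.0]), (0.47, [288.2, 237.7], [121.0, 114.0, 109.0])]
[(0.63, [412.0, 281.0]), (0.5, [441.0, 277.0]), (0.27, [297.0, 256.0])] clip pred [[300.0, 232.8], [288.5, 220.0]] [(0.59, [294.0, 224.0]), (0.59, [431.0, 363.0])]
```

```bash
python3 -c "
from station import robot
print(robot.close_job())"
```

```text
the job is handed in; nothing more can be done
None
```

I handed the job in at about 31 s of the 69 s. The bar is home on the spindle, the clip has snapped through the cross hole, and the dropper bottle is on the floor of the large pocket. Final camera checks put the clip and bottle within about 3 mm of where they belong (5 mm allowed), and the vials show no sign of having moved. No verdict came back from the judge.

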